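# Sweep the loose nuts into the collecting bay

## Robot

A 6-joint arm with a two-finger parallel gripper is mounted at the origin on the work surface. World frame = base frame: x ahead of the robot, y to its left, z up, the work surface at z = 0. Lengths are in m, angles in rad, forces in N, time in s.
With the tool pointing down it reaches from about 0.425 to 1.125 m from the base axis. Payload 14.9 kg.
Tool frame: the origin (TCP) lies midway between the tips of the shut fingers; the grasp point (between the pads) lies 19 mm behind it; z points along the fingers, y is the direction in which the jaws open and shut (so a half turn about z gives the same grasp; the last joint's range is limited). The gripper opens to 91 mm and grips with 3 to 60 N. Pads are 32 mm wide; open, the fingers measure 118 mm over their backs; the gripper's body (76 mm by 178 mm) begins 60 mm behind the grasp point.
Start: joints at [-1.178, 0.379, 1.734, -0, 1.028, -0.033], TCP at [0.289, -0.638, 0.214] pointing down, gripper open.
Joint ranges: [-2.77, 2.77], [-0.74, 2.19], [0, 2.66], [-1.06, 4.2], [0.31, 2.87], [-3.08, 3.08]. Speed limits (rad/s): [1.89, 1.89, 2.39, 3.14, 3.14, 3.14].

## Interface

Orientations are given as a unit quaternion [x, y, z, w].
In Python, from workcell import manip, eyes, job gives the robot as it stands. The module is installed in compiled form; this text tells all that it offers.
- The arm moves only by the tool jog_arm, never from a script. Its argument "motion" is a list of rows, each an object of numbers: "x", "y", "z": the shift along the tool's x, y, z in mm; "roll": the turn about the tool's z in degrees; "grip": the finger opening in mm, from 0 to 91.2. A call has exactly 8 rows; each row is the pose to reach, as a shift and turn from the pose commanded when the call began, along the tool's axes at that moment; what a row does not reach only later rows make up. A row lasts 1/12 s, in which the tool goes at most 41.7 mm and 7.16 degrees, less where a joint would pass 70% of its speed; a pose out of reach is approached as far as the arm can. A call with a gripper value outside its range is refused whole. The fingers move at their own pace and stop on an object; the grip force is fixed at half the most. Time passes only in rows, so rows that repeat a pose let the fingers close, or fill a call up. It gives the time, the measured TCP pose, the force and the opening at its end, in the units of the state.
- manip.observe(): the state, without advancing time (a new reading comes with each control period).
- eyes.capture(name): name is "scene" or "top" or "wrist"; returns a dict with "image" (400x640x3 uint8, red, green, blue), "fx", "fy", "cx", "cy" (pixels), "k1" (the pictures are not rectified: a ray, as slopes to the right and down, at radius r is drawn at 1 + k1 r^2 times it, then the intrinsics apply), "cam_to_world" (4x4, takes a point from camera to world coordinates). Camera axes: x right, y down, z forward; pixel columns grow to the right and rows downward; lengths in m; the calibration is good to about 2 mm. A picture is of the moment at which its call begins. There is no depth.
- job.sign_off(): hands the job in, once; it reports no verdict.
The state is a dict: "t": time; "joints": joint angles; "qd": joint speeds; "joint_efforts": joint torques, N m; "eef_pos": TCP position; "ee_rot": TCP orientation; "wrist_force": force on the tool from outside, world axes, zero at the start; "wrist_torque": the same for the moment, N m; "grip_width": finger opening in m.
Only numpy, scipy, OpenCV 4.12 (cv2) and the standard library are available. Lean on these libraries where they do the work, as an engineer would, in place of code of your own. Each camera call takes 0.05 s, during which the arm holds its last target.

## Task

Clear the bench: with closed fingers, sweep the three loose dark steel nuts along the bench top into the blue collecting bay through its open side, so that all three end wholly inside it, lying flat. Only push them, never pick them up, and leave the red bottle and the brass bolt standing where they are among the nuts; disturb nothing else on the bench.

Things in the scene. Friction and masses are not known exactly. Their poses are not given: they have to be found in the camera images.
- bay: Blue collecting bay fixed to the bench: three walls 6 mm thick, 28 mm high, round a blue floor level with the bench (no step). Inside: 130 mm deep (its x), 160 mm wide (its y). Origin: middle of the floor, z up. Its back wall is at x = +65 mm, side walls at y = -80 and +80 mm (inner faces). Its fourth side, x = -65 mm, is the open mouth, facing the robot's right (world -y) within 0.35 rad.
- bay_mouth (a point): Middle of the bay's open mouth, at floor level, 65 mm from the bay's origin; the mouth is 160 mm wide.
- nut_a_mid (a point): Middle of one of three alike loose dark steel hex nuts: 36 mm across flats, 42 mm across corners, 19 mm high, about 100 g, 24 mm hole. It lies flat on the bench, so this point is 9.5 mm above it. Starts on the open bench in front of the bay's mouth, 95 mm or more (centres) from the other nuts, bottle and bolt; slides when pushed, does not roll.
- nut_b_mid (a point): Middle of one of three alike loose dark steel hex nuts: 36 mm across flats, 42 mm across corners, 19 mm high, about 100 g, 24 mm hole. It lies flat on the bench, so this point is 9.5 mm above it. Starts on the open bench in front of the bay's mouth, 95 mm or more (centres) from the other nuts, bottle and bolt; slides when pushed, does not roll.
- nut_c_mid (a point): Middle of one of three alike loose dark steel hex nuts: 36 mm across flats, 42 mm across corners, 19 mm high, about 100 g, 24 mm hole. It lies flat on the bench, so this point is 9.5 mm above it. Starts on the open bench in front of the bay's mouth, 95 mm or more (centres) from the other nuts, bottle and bolt; slides when pushed, does not roll.
- bottle: Small red bottle with a white cap, standing loose among the nuts: 30 mm diameter, 54 mm high, 60 g. Origin at the centre of its underside, z up. To be left alone.
- bolt: Brass hex bolt standing loose on its head among the nuts: head 33 mm across and 13 mm high, shank 20 mm, 55 mm high in all, 160 g. Origin at the centre of its underside, z up. To be left alone.
- screwdriver: Screwdriver lying loose on the bench well to the right, clear of the work. To be left alone.
- tape: Yellow tape measure, 62 x 36 x 60 mm high, standing on the bench well to the right, clear of the work. To be left alone.
- mallet: Mallet with a wooden handle lying on the bench well to the left, beyond the bay. To be left alone.

How it is judged:
By the outcome, as a careful person would: the job done as asked, in the order asked, and still so for the second after the job is handed in, with the robot touching nothing.
It also fails if it takes over 72 s, if anything falls off the work surface, if the arm or the gripper's body presses on something with over 40 N, if the wrist force passes 120 N, or if a joint passes its speed limit or range.

## Working session

There is one attempt and no reset: what is moved stays moved. The work goes in short steps, Python scripts to look and compute and a tool call to move; the robot and the scene stay as the last step left them, time stands still between calls to the robot, and variables do not carry over. Pictures are saved under pics/ and viewed, and the job is handed in when it is done.

Besides the shell and the picture viewer there is one more tool, called as name(argument=value, ...) on one line, values as JSON. jog_arm: Moves the arm, as the interface text tells. Its arguments: {"type":"object","properties":{"motion":{"type":"array","items":{"type":"object","properties":{"x":{"type":"number"},"y":{"type":"number"},"z":{"type":"number"},"roll":{"type":"number"},"grip":{"type":"number"}}}}},"required":["motion"]}

```bash
mkdir -p pics
cat > h.py <<'E'
import numpy as np, cv2
from workcell import manip, eyes, job
def cap(n,f):
    d=eyes.capture(n); cv2.imwrite('pics/'+f,cv2.cvtColor(d['image'],cv2.COLOR_RGB2BGR)); return d
def ray(d,u,v):
    xd=(u-d['cx'])/d['fx']; yd=(v-d['cy'])/d['fy']; x,y=xd,yd
    for _ in range(30):
        s=1+d['k1']*(x*x+y*y); x,y=xd/s,yd/s
    T=np.array(d['cam_to_world']); return T[:3,3],T[:3,:3]@np.array([x,y,1])
def pt(d,u,v,z=0.):
    o,r=ray(d,u,v); return o+r*(z-o[2])/r[2]
E
python3 - <<'E'
from h import *
for n in('scene','top','wrist'):
    d=cap(n,n+'0.png'); np.save(n+'0.npy',d,allow_pickle=True); print(n,d['fx'],d['cx'],d['cy'],d['k1'],np.round(d['cam_to_world'],3).tolist())
print(manip.observe())
E
```

```text
scene 450.2914757207247 316.329980746422 204.48427936009347 -0.11905433817873955 [[0.605, 0.592, -0.532, 1.142], [0.796, -0.451, 0.403, -0.413], [-0.001, -0.668, -0.744, 0.883], [0.0, 0.0, 0.0, 1.0]]
top 434.55535661546276 313.8206430583029 190.6240289869529 -0.044836465791724754 [[0.025, -0.982, 0.186, 0.322], [-1.0, -0.026, -0.001, 0.026], [0.006, -0.186, -0.983, 1.34], [0.0, 0.0, 0.0, 1.0]]
wrist 360.67487281058663 322.715758800826 197.46133376829317 -0.07496705816906259 [[0.413, -0.882, -0.227, 0.353], [-0.911, -0.401, -0.101, -0.608], [-0.002, 0.248, -0.969, 0.383], [0.0, 0.0, 0.0, 1.0]]
{'t': 0.15, 'joints': array([-1.17831837e+00,  3.79249817e-01,  1.73466525e+00, -3.11577317e-06,
        1.02847541e+00, -3.32880404e-02]), 'qd': array([ 0.00152548, -0.00243247, -0.00126799,  0.00072647, -0.00027925,
        0.00027674]), 'joint_efforts': array([ 6.68027151e-04, -7.64107490e+01, -4.34650362e+01,  6.50561275e-02,
        4.09707951e-02, -2.01006418e-05]), 'eef_pos': array([ 0.28899855, -0.63722434,  0.21345647]), 'ee_rot': array([ 9.77425613e-01,  2.11279462e-01, -7.25707875e-05, -3.92258423e-04]), 'wrist_force': array([-0.30876525, -0.21308132, -0.15016874]), 'wrist_torque': array([-0.03988497,  0.02534248, -0.01024149]), 'grip_width': 0.09094386341586701}
```

View pics/top0.png

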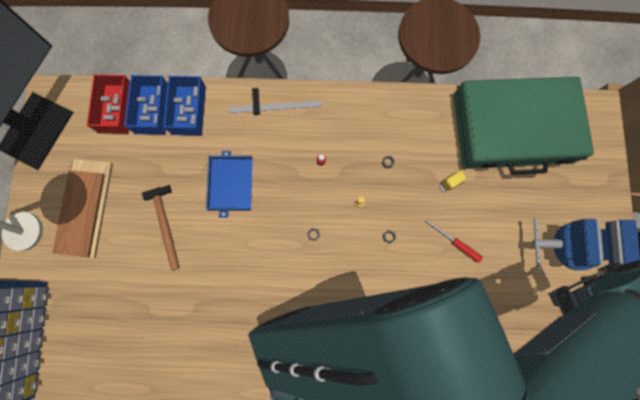

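View pics/scene0.png

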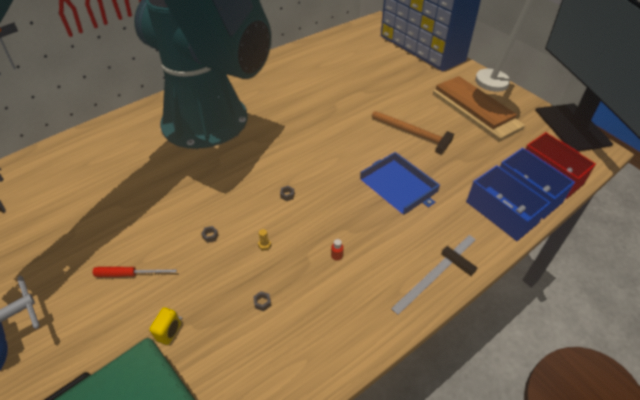

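The top view shows nuts at about (388,161), (389,237) and (314,234), the bottle at (321,160), the bolt at (361,201), and the bay around (230,184) with its mouth toward the right of the image. In the scene view the nuts are at (262,301), (210,234) and (287,193). Next I'll measure these.

```bash
cat >> h.py <<'E'
def nuts(d,boxes,z=0.0095,thr=95):
    im=d['image'].astype(int); out=[]
    for (u,v,w) in boxes:
        u0,v0=int(u-w),int(v-w); p=im[v0:v0+2*w,u0:u0+2*w]
        m=((p.max(2)<thr)).astype(np.uint8)
        n,l,s,c=cv2.connectedComponentsWithStats(m)
        k=[i for i in range(1,n) if s[i,4]>25]
        if not k: out.append(None); continue
        k=max(k,key=lambda i:s[i,4]); 
        cs=cv2.findContours((l==k).astype(np.uint8),cv2.RETR_EXTERNAL,cv2.CHAIN_APPROX_NONE)[0]
        (cx,cy),r=cv2.minEnclosingCircle(cs[0])
        x,y,ww,hh=cv2.boundingRect(cs[0])
        P=pt(d,u0+cx,v0+cy,z); out.append((np.round(P,4).tolist(),round(u0+cx,1),round(v0+cy,1),ww,hh))
    return out
E
python3 - <<'E'
from h import *
t=np.load('top0.npy',allow_pickle=True).item(); s=np.load('scene0.npy',allow_pickle=True).item()
for r in nuts(t,[(388,161,13),(389,237,13),(314,234,13)]): print('top',r)
for r in nuts(s,[(262,301,16),(210,234,16),(287,193,16)]): print('scene',r)
for d,n in((t,'top'),(s,'scene')):
    hsv=cv2.cvtColor(d['image'],cv2.COLOR_RGB2HSV)
    b=cv2.inRange(hsv,(100,100,40),(130,255,255)); 
    nn,l,st,c=cv2.connectedComponentsWithStats(b)
    for i in range(1,nn):
        if st[i,4]>60: print(n,'blue',st[i],c[i])
    k=4
    for nm,(u,v) in dict(nutsbot=((340,200) if n=='top' else (270,245)),bay=((230,184) if n=='top' else (400,185))).items():
        w=(110,70) if nm!='bay' else (50,40)
        k=3.5 if nm!='bay' else 8
        p=d['image'][v-w[1]:v+w[1],u-w[0]:u+w[0]]
        cv2.imwrite(f'pics/{n}_{nm}.png',cv2.cvtColor(cv2.resize(p,None,fx=k,fy=k,interpolation=cv2.INTER_CUBIC),cv2.COLOR_RGB2BGR))
E
```

```text
top None
top None
top None
scene ([0.6729, -0.2074, 0.0095], 262.0, 301.2, 16, 17)
scene ([0.4366, -0.2097, 0.0095], 209.8, 234.2, 15, 15)
scene ([0.4386, 0.0218, 0.0095], 286.9, 193.5, 13, 13)
top blue [ 125   75   80   60 3589] [164.11228755 104.33324046]
top blue [ 207  152   45   65 2351] [229.18034879 183.26967248]
top blue [ 555  220   45   49 1699] [578.8758093  244.61094762]
top blue [620 221  20  44 685] [629.94744526 241.47007299]
top blue [602 223  11  42 286] [607.11888112 244.15734266]
top blue [  0 281  46   7 227] [ 19.05726872 283.96475771]
scene blue [448   0  32  43 941] [462.62911796  18.84590861]
scene blue [591 101  49  50 954] [614.18134172 125.04926625]
scene blue [ 469  149  105   90 5152] [519.50931677 191.86937112]
scene blue [ 362  160   76   53 1919] [397.62949453 184.7696717 ]
scene blue [  0 325   6  43 172] [  1.87209302 347.20348837]
```

View pics/top_bay.png

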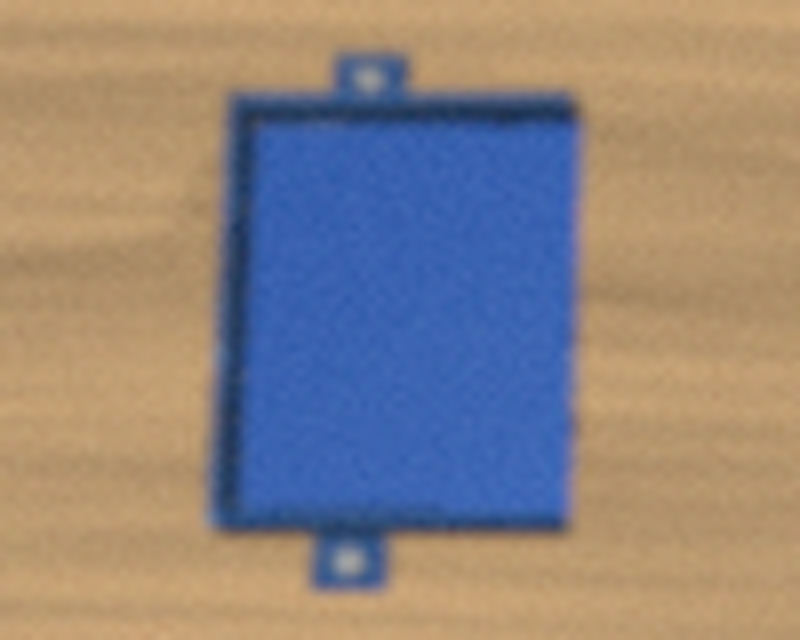

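View pics/top_nutsbot.png

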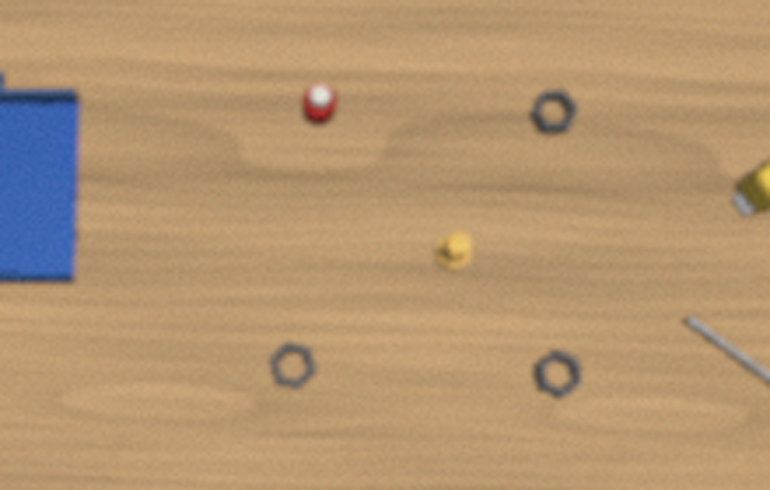

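View pics/scene_bay.png

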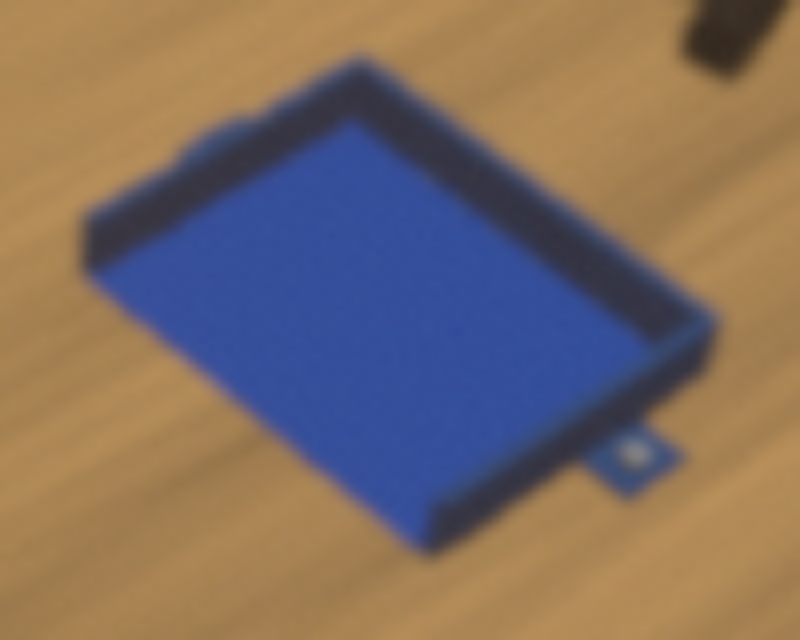

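Run:
```python
from h import *
t=np.load('top0.npy',allow_pickle=True).item(); s=np.load('scene0.npy',allow_pickle=True).item()
f=lambda u,v:(230+u/3.5,130+v/3.5)
g=lambda u,v:(180+u/8,144+v/8)
h=lambda u,v:(350+u/8,145+v/8)
k=lambda u,v:(160+u/3.5,175+v/3.5)
for n,p in dict(farR=(553,112),nearR=(557,373),nearL=(293,366)).items(): print('top nut',n,np.round(pt(t,*f(*p),.0095),4))
print('bottle',pt(t,*f(319,96),.054),'bolt',pt(t,*f(459,243),.055))
for p in [(578,122),(566,520),(250,122),(237,510)]: print('top bay',np.round(pt(t,*g(*p)),4))
for p in [(90,268),(425,553),(352,122),(650,345)]: print('sc bay',np.round(pt(s,*h(*p)),4))
print('sc bottle', np.round(pt(s,337.5,242,.054),4),'bolt',np.round(pt(s,264,231.5,.055),4))
```

```text
top nut farR [ 0.6716 -0.208   0.0095]
top nut nearR [ 0.4361 -0.2101  0.0095]
top nut nearL [0.4365 0.0212 0.0095]
bottle [0.66872936 0.00457858 0.054     ] bolt [ 0.54151452 -0.11835633  0.055     ]
top bay [0.6715 0.2228 0.    ]
top bay [0.5117 0.2192 0.    ]
top bay [0.6682 0.3537 0.    ]
top bay [0.5122 0.3479 0.    ]
sc bay [0.5091 0.2239 0.    ]
sc bay [0.674  0.2246 0.    ]
sc bay [0.5099 0.3495 0.    ]
sc bay [0.6537 0.3532 0.    ]
sc bottle [0.6714 0.005  0.054 ] bolt [ 0.5436 -0.1136  0.055 ]
```

View pics/scene_nutsbot.png

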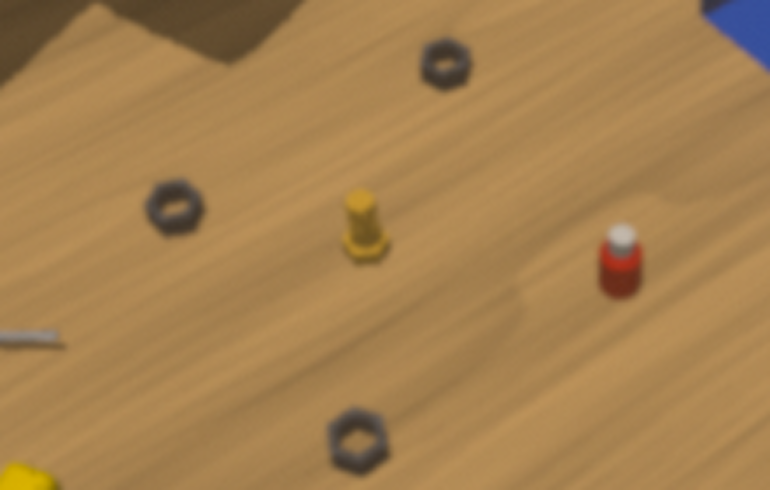

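```bash
cat >> h.py <<'E'
from scipy.spatial.transform import Rotation as R
def plan(*tg,frm=None):
    """tg: (x,y,z,theta deg): push direction theta from world +y toward +x ; tool -y is push dir"""
    s=manip.observe(); p=s['eef_pos']; M=R.from_quat(s['ee_rot']).as_matrix()
    th0=np.degrees(np.arctan2(-M[0,1],-M[1,1]))
    print('t %.2f'%s['t'],'pos',np.round(p,4),'th %.1f'%th0,'F',np.round(s['wrist_force'],1),'j',np.round(s['joints'],2))
    for a in tg:
        print(a,'->',np.round(M.T@(np.array(a[:3])-p)*1000,1),'roll %.1f'%(a[3]-th0),'r %.3f'%np.hypot(a[0],a[1]))
E
python3 -c "
from h import *
plan((.689,-.255,.213,-20),(.689,-.255,.1,-20))"
```

```text
t 0.15 pos [ 0.289  -0.6372  0.2135] th -24.4 F [-0.3 -0.2 -0.2] j [-1.18  0.38  1.73 -0.    1.03 -0.03]
(0.689, -0.255, 0.213, -20) -> [ 522.2 -182.9    0.6] roll 4.4 r 0.735
(0.689, -0.255, 0.1, -20) -> [ 522.2 -182.8  113.6] roll 4.4 r 0.735
```

jog_arm(motion=[{"x":30,"y":-10,"z":0,"roll":2,"grip":0},{"x":65,"y":-23,"z":0,"roll":4.4,"grip":0},{"x":100,"y":-35,"z":0,"roll":4.4,"grip":0},{"x":135,"y":-47,"z":0,"roll":4.4,"grip":0},{"x":170,"y":-60,"z":0,"roll":4.4,"grip":0},{"x":205,"y":-72,"z":0,"roll":4.4,"grip":0},{"x":240,"y":-84,"z":0,"roll":4.4,"grip":0},{"x":270,"y":-95,"z":0,"roll":4.4,"grip":0}])

```text
t: 0.82
eef_pos: [0.4972, -0.4377, 0.2138]
ee_rot: [0.985, 0.174, -0.0, -0.0]
wrist_force: [1.2, -0.5, 0.1]
grip_width: 0.0407
```

```bash
python3 -c "
from h import *
plan((.689,-.255,.15,-20),(.689,-.255,.1,-20))"
```

```text
t 0.82 pos [ 0.4972 -0.4377  0.2138] th -20.0 F [ 1.2 -0.5  0.1] j [-0.76  0.32  1.81  0.    1.01  0.46]
(0.689, -0.255, 0.15, -20) -> [ 242.8 -105.9   63.9] roll 0.0 r 0.735
(0.689, -0.255, 0.1, -20) -> [ 242.8 -105.9  113.9] roll 0.0 r 0.735
```

jog_arm(motion=[{"x":33,"y":-14,"z":0,"grip":0},{"x":68,"y":-30,"z":10,"grip":0},{"x":103,"y":-45,"z":25,"grip":0},{"x":138,"y":-60,"z":40,"grip":0},{"x":173,"y":-75,"z":60,"grip":0},{"x":208,"y":-91,"z":80,"grip":0},{"x":243,"y":-106,"z":100,"grip":0},{"x":243,"y":-106,"z":114,"grip":0}])

```text
schema error: expected keys x, y, z, roll, grip
```

```bash
python3 -c "
from h import *
cap('wrist','w1.png');cap('scene','s1.png')
plan((.689,-.255,.007,-20))"
```

```text
t 0.92 pos [ 0.4983 -0.4365  0.2138] th -20.2 F [-0.2  0.2 -0.2] j [-0.75  0.32  1.81  0.    1.01  0.46]
(0.689, -0.255, 0.007, -20) -> [ 241.6 -104.5  206.9] roll 0.2 r 0.735
```

View pics/w1.png

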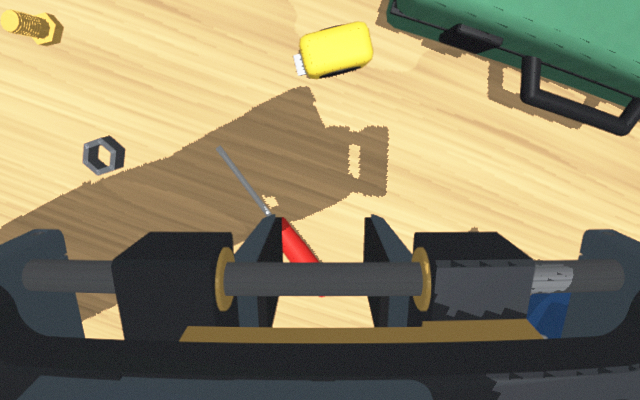

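View pics/s1.png

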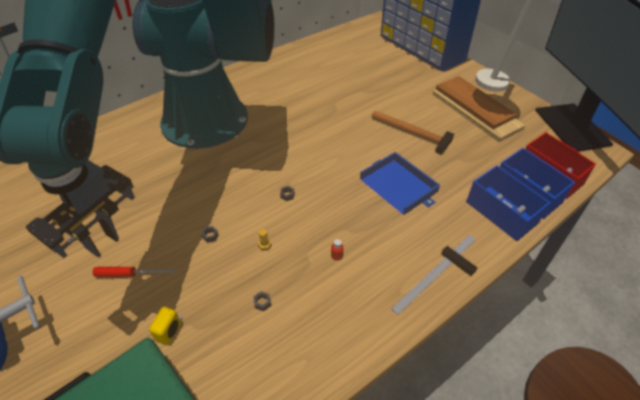

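The wrist view shows the near-right nut at (103,155), the bolt at (35,28), and the fingers still half open. The scene is undisturbed. That call was refused because a key was missing, so I'll repeat it with all keys.

jog_arm(motion=[{"x":33,"y":-14,"z":0,"roll":0,"grip":0},{"x":68,"y":-30,"z":10,"roll":0,"grip":0},{"x":103,"y":-45,"z":25,"roll":0,"grip":0},{"x":138,"y":-60,"z":40,"roll":0,"grip":0},{"x":173,"y":-75,"z":60,"roll":0,"grip":0},{"x":208,"y":-90,"z":80,"roll":0,"grip":0},{"x":242,"y":-104,"z":100,"roll":0,"grip":0},{"x":242,"y":-104,"z":114,"roll":0,"grip":0}])

```text
t: 1.58
eef_pos: [0.6905, -0.2556, 0.0983]
ee_rot: [0.985, 0.175, 0.0, -0.0]
wrist_force: [0.2, 0.1, 0.8]
grip_width: 0.0005
```

```bash
python3 -c "
from h import *
cap('wrist','w2.png')
plan((.689,-.255,.007,-20))"
```

```text
t 1.63 pos [ 0.6876 -0.2564  0.0951] th -20.2 F [-3.1  0.9 -3.3] j [-0.39  0.57  1.7   0.    0.88  0.83]
(0.689, -0.255, 0.007, -20) -> [ 2.1 -0.6 88.1] roll 0.2 r 0.735
```

View pics/w2.png

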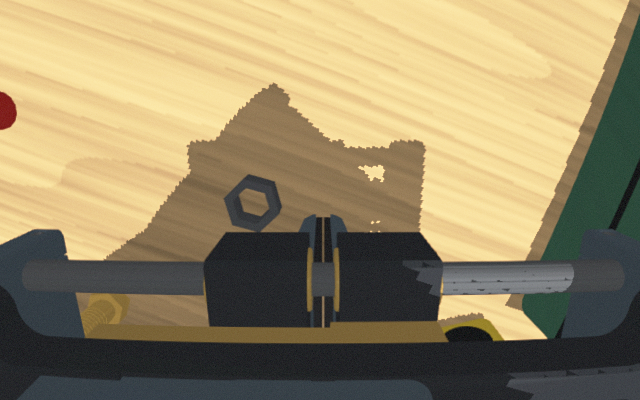

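```bash
python3 -c "
from h import *
d=cap('wrist','w3.png')
print(pt(d,253,201,.019), pt(d,253,204,.0095))
plan((.689,-.255,.007,-20))"
```

```text
[ 0.6742738  -0.20744803  0.019     ] [ 0.66900657 -0.20718742  0.0095    ]
t 1.68 pos [ 0.6865 -0.2577  0.0967] th -20.1 F [-0.8 -0.4  0.6] j [-0.39  0.57  1.7  -0.    0.88  0.83]
(0.689, -0.255, 0.007, -20) -> [ 3.6 -1.4 89.7] roll 0.1 r 0.735
```

jog_arm(motion=[{"x":3,"y":-1,"z":30,"roll":0,"grip":0},{"x":3,"y":-1,"z":55,"roll":0,"grip":0},{"x":3,"y":-1,"z":75,"roll":0,"grip":0},{"x":3,"y":-1,"z":86,"roll":0,"grip":0},{"x":3,"y":-1,"z":90,"roll":0,"grip":0},{"x":3,"y":-1,"z":90,"roll":0,"grip":0},{"x":3,"y":-1,"z":90,"roll":0,"grip":0},{"x":3,"y":-1,"z":90,"roll":0,"grip":0}])

```text
t: 2.35
eef_pos: [0.6908, -0.2577, 0.0116]
ee_rot: [0.985, 0.173, 0.001, 0.001]
wrist_force: [0.5, -0.4, 0.8]
grip_width: 0.0008
```

```bash
python3 -c "
from h import *
plan((.606,-.026,.006,-20),(.684,-.241,.006,-20))"
```

```text
t 2.35 pos [ 0.6908 -0.2577  0.0116] th -20.0 F [ 0.5 -0.4  0.8] j [-0.39  0.68  1.69 -0.    0.76  0.83]
(0.606, -0.026, 0.006, -20) -> [  -0.6 -246.7    5.3] roll -0.0 r 0.607
(0.684, -0.241, 0.006, -20) -> [ -0.7 -18.    5.6] roll -0.0 r 0.725
```

jog_arm(motion=[{"x":0,"y":-4,"z":2,"roll":0,"grip":0},{"x":0,"y":-10,"z":3,"roll":0,"grip":0},{"x":0,"y":-18,"z":3,"roll":0,"grip":0},{"x":0,"y":-28,"z":3,"roll":0,"grip":0},{"x":0,"y":-40,"z":3,"roll":0,"grip":0},{"x":0,"y":-52,"z":3,"roll":0,"grip":0},{"x":0,"y":-60,"z":3,"roll":0,"grip":0},{"x":0,"y":-64,"z":3,"roll":0,"grip":0}])

```text
t: 3.02
eef_pos: [0.6677, -0.1953, 0.007]
ee_rot: [0.985, 0.174, -0.0, -0.0]
wrist_force: [0.7, -0.3, 0.0]
grip_width: 0.0003
```

```bash
python3 -c "
from h import *
cap('wrist','w4.png');d=cap('scene','s4.png')
im=cv2.imread('pics/s4.png')[150:350,150:450];cv2.imwrite('pics/s4c.png',cv2.resize(im,None,fx=2.6,fy=2.6))
plan((.606,-.026,.006,-20))"
```

```text
t 3.12 pos [ 0.668 -0.196  0.007] th -20.0 F [ 0.1 -1.1 -0.1] j [-0.32  0.64  1.78  0.    0.72  0.9 ]
(0.606, -0.026, 0.006, -20) -> [   0.  -180.9    1. ] roll 0.0 r 0.607
```

View pics/w4.png

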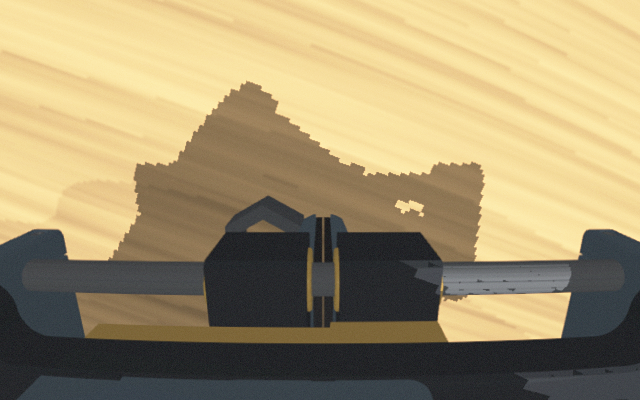

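View pics/s4c.png

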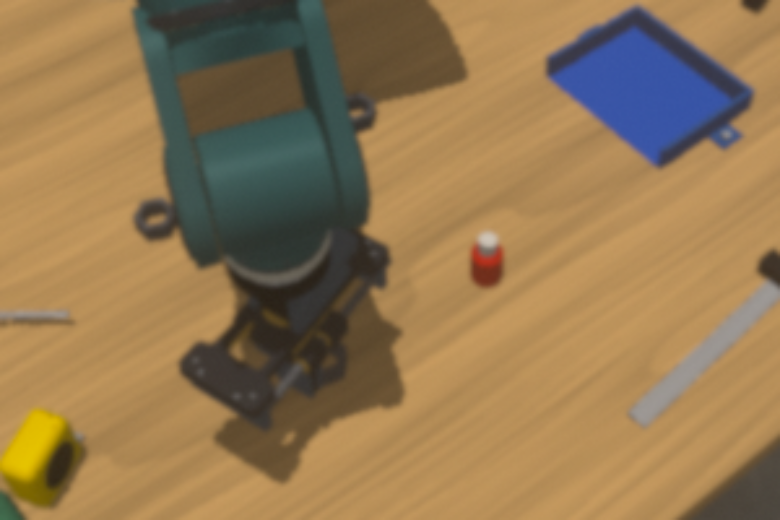

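The wrist view shows the nut flat against the shut fingers, apex at (267,197). In the scene view the bottle is unmoved at crop position (487,258). I'll check the nut's offset from the apex.

```bash
cat >> h.py <<'E'
def intool(d,u,v,z=.019):
    s=manip.observe(); M=R.from_quat(s['ee_rot']).as_matrix(); P=pt(d,u,v,z)
    return np.round(P,4), np.round(M.T@(P-s['eef_pos'])*1000,1)
E
python3 -c "
from h import *
d=cap('wrist','w5.png')
print(intool(d,267,197),intool(d,228,222),intool(d,303,214),intool(d,306,216,.03))"
```

```text
(array([ 0.6873, -0.1612,  0.019 ]), array([ 30. , -26.7, -12. ])) (array([ 0.6697, -0.1479,  0.019 ]), array([ 18.1, -45.2, -12. ])) (array([ 0.6853, -0.1792,  0.019 ]), array([ 22. , -10.5, -12. ])) (array([ 0.6883, -0.1801,  0.03  ]), array([ 24.5,  -8.6, -23. ]))
```

jog_arm(motion=[{"x":0,"y":5,"z":0,"roll":0,"grip":0},{"x":5,"y":6,"z":1,"roll":-1.3,"grip":0},{"x":9,"y":6,"z":1,"roll":-2.6,"grip":0},{"x":9,"y":2,"z":1,"roll":-2.6,"grip":0},{"x":8.8,"y":-6,"z":1,"roll":-2.6,"grip":0},{"x":8.2,"y":-17,"z":1,"roll":-2.6,"grip":0},{"x":7.7,"y":-29,"z":1,"roll":-2.6,"grip":0},{"x":7.2,"y":-40,"z":1,"roll":-2.6,"grip":0}])

```text
t: 3.83
eef_pos: [0.6605, -0.1554, 0.0059]
ee_rot: [0.981, 0.196, -0.0, -0.0]
wrist_force: [-0.2, -0.3, 0.6]
grip_width: 0.0009
```

```bash
python3 -c "
from h import *
cap('wrist','w6.png')
plan((.606,-.026,.006,-20))"
```

```text
t 3.88 pos [ 0.6595 -0.1538  0.0056] th -22.6 F [ 1.1  1.2 -0.5] j [-0.26  0.63  1.82  0.    0.7   0.91]
(0.606, -0.026, 0.006, -20) -> [  -0.2 -138.5   -0.2] roll 2.6 r 0.607
```

View pics/w6.png

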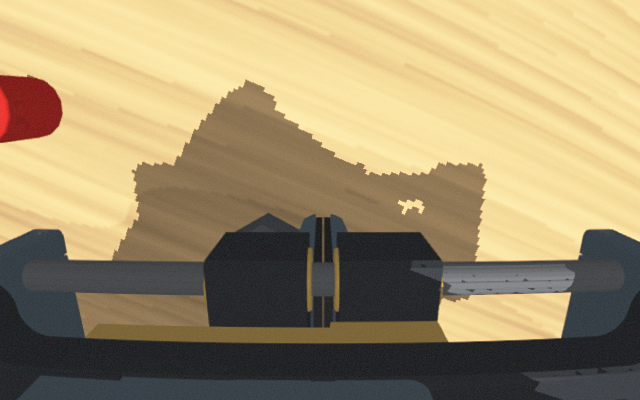

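jog_arm(motion=[{"x":0,"y":-8,"z":0,"roll":0,"grip":0},{"x":0,"y":-21,"z":0,"roll":0,"grip":0},{"x":0,"y":-35,"z":0,"roll":0,"grip":0},{"x":0,"y":-49,"z":0,"roll":0,"grip":0},{"x":0,"y":-63,"z":0,"roll":0,"grip":0},{"x":0,"y":-77,"z":0,"roll":0,"grip":0},{"x":0,"y":-90,"z":0,"roll":0,"grip":0},{"x":0,"y":-98,"z":0,"roll":0,"grip":0}])

```text
t: 4.55
eef_pos: [0.6229, -0.0646, 0.0059]
ee_rot: [0.981, 0.196, -0.0, -0.0]
wrist_force: [-0.2, -0.4, 0.6]
grip_width: 0.0004
```

```bash
python3 -c "
from h import *
cap('wrist','w7.png');cap('scene','s7.png')
im=cv2.imread('pics/s7.png')[150:350,150:450];cv2.imwrite('pics/s7c.png',cv2.resize(im,None,fx=2.6,fy=2.6))
plan((.606,-.026,.006,-20))"
```

```text
t 4.65 pos [ 0.623  -0.065   0.0059] th -22.7 F [ 0.6  0.4 -0.7] j [-0.14  0.57  1.93  0.    0.64  1.03]
(0.606, -0.026, 0.006, -20) -> [ -0.7 -42.5  -0.1] roll 2.7 r 0.607
```

View pics/w7.png

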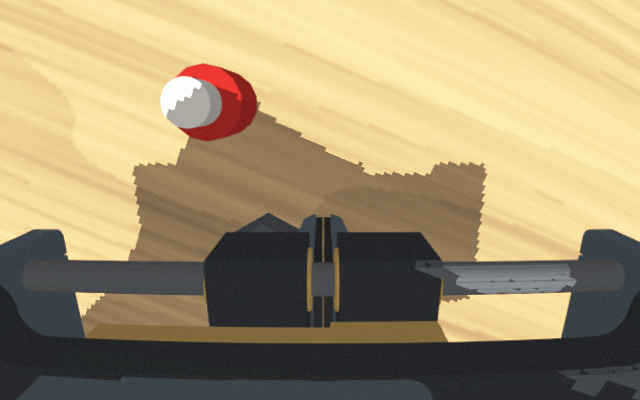

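View pics/s7c.png

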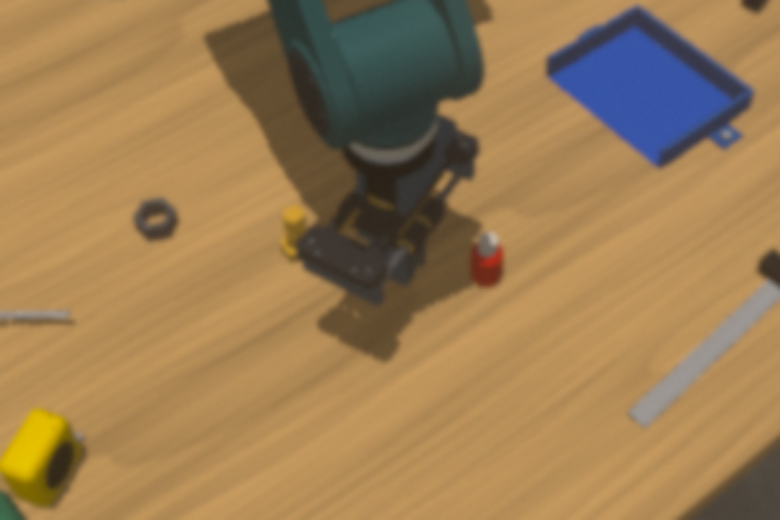

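```bash
cat >> h.py <<'E'
def steer(heads,step,lead=27.,steps=None):
    """rows in present tool frame: nut starts lead mm ahead; headings (deg abs) per row"""
    s=manip.observe(); M=R.from_quat(s['ee_rot']).as_matrix(); p=s['eef_pos'][:2]*1000
    th0=np.arctan2(-M[0,1],-M[1,1]); n=p+lead*np.array([np.sin(th0),np.cos(th0)]); pr=th0
    for i,h in enumerate(heads):
        t=np.radians(h); m=(t+pr)/2; pr=t
        n=n+(steps[i] if steps else step)*np.array([np.sin(m),np.cos(m)])
        c=n-lead*np.array([np.sin(t),np.cos(t)]); o=M[:2,:2].T@(c-p)
        print('nut',np.round(n),'tcp',np.round(c),'row x %.1f y %.1f roll %.1f'%(o[0],o[1],h-np.degrees(th0)))
E
python3 -c "
from h import *
steer([-22.7,-22.7,-22.7,-20,-17,-14,-11,-8],12,steps=[8,12,12,12,12,12,12,8])"
```

```text
nut [610. -33.] tcp [620. -58.] row x 0.0 y -8.0 roll -0.0
nut [605. -22.] tcp [615. -47.] row x 0.0 y -20.0 roll -0.0
nut [600. -11.] tcp [611. -35.] row x -0.0 y -32.0 roll -0.0
nut [596.   1.] tcp [605. -25.] row x -1.0 y -44.0 roll 2.7
nut [592.  12.] tcp [600. -14.] row x -1.5 y -56.1 roll 5.7
nut [589.  24.] tcp [595.  -3.] row x -1.4 y -68.2 roll 8.7
nut [586.  35.] tcp [591.   9.] row x -0.7 y -80.2 roll 11.7
nut [585.  43.] tcp [589.  16.] row x -0.3 y -88.4 roll 14.7
```

jog_arm(motion=[{"x":0,"y":-8,"z":0,"roll":0,"grip":0},{"x":0,"y":-20,"z":0,"roll":0,"grip":0},{"x":0,"y":-32,"z":0,"roll":0,"grip":0},{"x":-1,"y":-44,"z":0,"roll":2.7,"grip":0},{"x":-1.5,"y":-56,"z":0,"roll":5.7,"grip":0},{"x":-1.4,"y":-68,"z":0,"roll":8.7,"grip":0},{"x":-0.7,"y":-80,"z":0,"roll":11.7,"grip":0},{"x":-0.3,"y":-88,"z":0,"roll":14.7,"grip":0}])

```text
t: 5.32
eef_pos: [0.5887, 0.0162, 0.0059]
ee_rot: [0.998, 0.068, -0.0, -0.0]
wrist_force: [0.6, -2.4, 1.8]
grip_width: 0.0002
```

```bash
python3 -c "
from h import *
cap('wrist','w8.png')
plan()
steer([-5,-2,1,4,7,10,13,15],12,steps=[8,12,12,12,12,12,12,8])"
```

```text
t 5.37 pos [0.5883 0.0169 0.0058] th -7.6 F [-0.7  1.  -0.8] j [-0.01  0.53  2.01  0.    0.61  1.43]
nut [584.  52.] tcp [586.  25.] row x -1.0 y -8.0 roll 2.6
nut [583.  64.] tcp [584.  37.] row x -1.6 y -20.1 roll 5.6
nut [583.  76.] tcp [583.  49.] row x -1.5 y -32.2 roll 8.6
nut [584.  88.] tcp [582.  61.] row x -0.8 y -44.2 roll 11.6
nut [585. 100.] tcp [581.  73.] row x 0.5 y -56.2 roll 14.6
nut [586. 111.] tcp [582.  85.] row x 2.5 y -68.2 roll 17.6
nut [589. 123.] tcp [583.  97.] row x 5.1 y -80.0 roll 20.6
nut [591. 131.] tcp [584. 105.] row x 7.1 y -87.8 roll 22.6
```

View pics/w8.png

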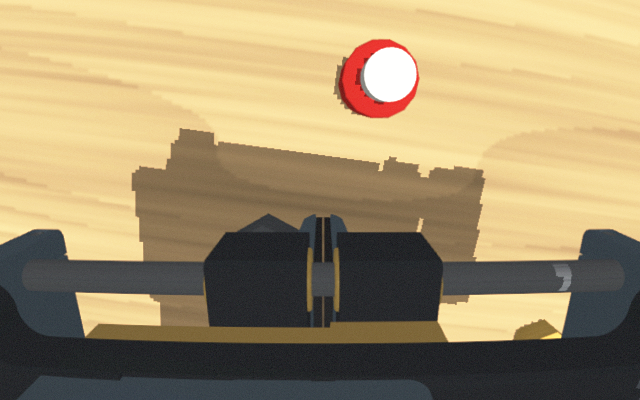

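The nut's apex stays at (268,213), still centred, and the bottle at (378,78) is standing clear. I'll carry on steering.

jog_arm(motion=[{"x":-1,"y":-8,"z":0,"roll":2.6,"grip":0},{"x":-1.6,"y":-20,"z":0,"roll":5.6,"grip":0},{"x":-1.5,"y":-32,"z":0,"roll":8.6,"grip":0},{"x":-0.8,"y":-44,"z":0,"roll":11.6,"grip":0},{"x":0.5,"y":-56,"z":0,"roll":14.6,"grip":0},{"x":2.5,"y":-68,"z":0,"roll":17.6,"grip":0},{"x":5,"y":-80,"z":0,"roll":20.6,"grip":0},{"x":7,"y":-88,"z":0,"roll":22.6,"grip":0}])

```text
t: 6.03
eef_pos: [0.584, 0.104, 0.0059]
ee_rot: [0.992, -0.129, -0.0, 0.0]
wrist_force: [-0.2, 0.5, 0.1]
grip_width: 0.0006
```

```bash
python3 -c "
from h import *
cap('wrist','w9.png')
plan()
steer([15,15,15,15,15,15,15,15],12,steps=[8,13,13,13,13,13,13,8])"
```

```text
t 6.08 pos [0.5843 0.1048 0.006 ] th 14.8 F [0.6 1.6 0.9] j [0.14 0.53 2.   0.   0.61 1.97]
nut [593. 139.] tcp [586. 113.] row x -0.1 y -8.0 roll 0.2
nut [597. 151.] tcp [590. 125.] row x -0.0 y -21.0 roll 0.2
nut [600. 164.] tcp [593. 138.] row x 0.0 y -34.0 roll 0.2
nut [603. 176.] tcp [596. 150.] row x 0.0 y -47.0 roll 0.2
nut [607. 189.] tcp [600. 163.] row x 0.1 y -60.0 roll 0.2
nut [610. 201.] tcp [603. 175.] row x 0.1 y -73.0 roll 0.2
nut [613. 214.] tcp [606. 188.] row x 0.1 y -86.0 roll 0.2
nut [616. 222.] tcp [609. 196.] row x 0.2 y -94.0 roll 0.2
```

View pics/w9.png

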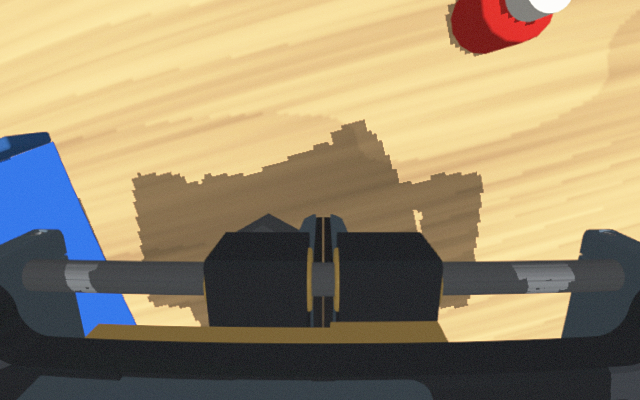

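jog_arm(motion=[{"x":0,"y":-8,"z":0,"roll":0,"grip":0},{"x":0,"y":-21,"z":0,"roll":0,"grip":0},{"x":0,"y":-34,"z":0,"roll":0,"grip":0},{"x":0,"y":-47,"z":0,"roll":0,"grip":0},{"x":0,"y":-60,"z":0,"roll":0,"grip":0},{"x":0,"y":-73,"z":0,"roll":0,"grip":0},{"x":0,"y":-86,"z":0,"roll":0,"grip":0},{"x":0,"y":-94,"z":0,"roll":0,"grip":0}])

```text
t: 6.75
eef_pos: [0.6088, 0.1957, 0.006]
ee_rot: [0.992, -0.128, 0.0, -0.0]
wrist_force: [-0.9, -1.3, 0.6]
grip_width: 0.0004
```

```bash
python3 -c "
from h import *
cap('wrist','w10.png');cap('scene','s10.png')
im=cv2.imread('pics/s10.png')[120:300,250:500];cv2.imwrite('pics/s10c.png',cv2.resize(im,None,fx=3,fy=3))
plan()
steer([15,15,15,15,15,15,15,15],12,steps=[8,13,13,13,11,9,6,4])"
```

```text
t 6.85 pos [0.6087 0.1952 0.006 ] th 14.6 F [ 0.9 -0.3 -0.3] j [0.27 0.58 1.9  0.   0.66 2.1 ]
nut [618. 229.] tcp [611. 203.] row x -0.1 y -8.0 roll 0.4
nut [621. 242.] tcp [614. 216.] row x -0.1 y -21.0 roll 0.4
nut [624. 254.] tcp [617. 228.] row x 0.0 y -34.0 roll 0.4
nut [628. 267.] tcp [621. 241.] row x 0.1 y -47.0 roll 0.4
nut [630. 277.] tcp [624. 251.] row x 0.2 y -58.0 roll 0.4
nut [633. 286.] tcp [626. 260.] row x 0.2 y -67.0 roll 0.4
nut [634. 292.] tcp [627. 266.] row x 0.3 y -73.0 roll 0.4
nut [635. 296.] tcp [628. 270.] row x 0.3 y -77.0 roll 0.4
```

View pics/w10.png

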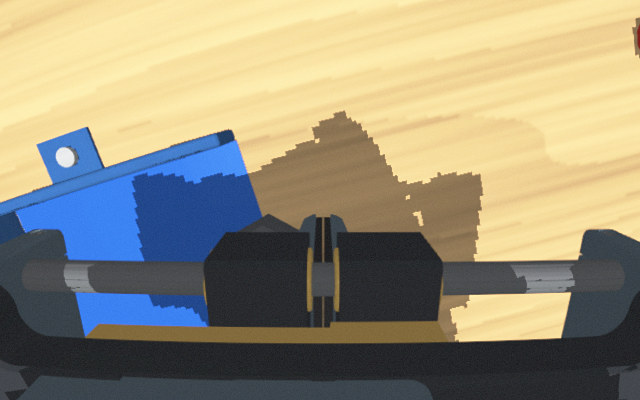

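View pics/s10c.png

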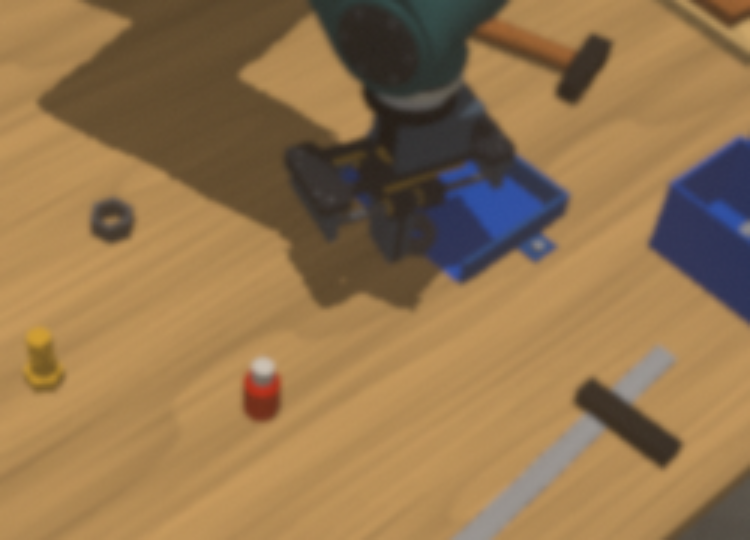

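jog_arm(motion=[{"x":0,"y":-8,"z":0,"roll":0,"grip":0},{"x":0,"y":-21,"z":0,"roll":0,"grip":0},{"x":0,"y":-34,"z":0,"roll":0,"grip":0},{"x":0,"y":-47,"z":0,"roll":0,"grip":0},{"x":0,"y":-58,"z":0,"roll":0,"grip":0},{"x":0,"y":-67,"z":0,"roll":0,"grip":0},{"x":0,"y":-73,"z":0,"roll":0,"grip":0},{"x":0,"y":-77,"z":0,"roll":0,"grip":0}])

```text
t: 7.52
eef_pos: [0.628, 0.2692, 0.0059]
ee_rot: [0.992, -0.128, 0.0, -0.0]
wrist_force: [-0.4, -0.7, 2.2]
grip_width: 0.0006
```

jog_arm(motion=[{"x":0,"y":4,"z":0,"roll":0,"grip":0},{"x":0,"y":10,"z":0,"roll":0,"grip":0},{"x":0,"y":14,"z":-15,"roll":0,"grip":0},{"x":0,"y":20,"z":-45,"roll":0,"grip":0},{"x":0,"y":35,"z":-80,"roll":0,"grip":0},{"x":0,"y":65,"z":-100,"roll":0,"grip":0},{"x":0,"y":100,"z":-110,"roll":0,"grip":0},{"x":0,"y":130,"z":-115,"roll":0,"grip":0}])

```text
t: 8.18
eef_pos: [0.5946, 0.1405, 0.1228]
ee_rot: [0.992, -0.128, 0.001, -0.0]
wrist_force: [0.9, 1.3, 0.1]
grip_width: 0.0005
```

```bash
python3 -c "
from h import *
cap('wrist','w11.png');d=cap('scene','s11.png');np.save('s11.npy',d,allow_pickle=True)
im=cv2.imread('pics/s11.png')[120:300,250:500];cv2.imwrite('pics/s11c.png',cv2.resize(im,None,fx=3,fy=3))
plan((.426,-.25,.12,16.8),(.426,-.25,.007,16.8))"
```

```text
t 8.28 pos [0.5937 0.1387 0.1219] th 14.9 F [-0.1 -0.3  0.4] j [ 0.19  0.36  1.96 -0.    0.82  2.02]
(0.426, -0.25, 0.12, 16.8) -> [-62.2 418.7   1.9] roll 1.9 r 0.494
(0.426, -0.25, 0.007, 16.8) -> [-62.2 418.7 114.9] roll 1.9 r 0.494
```

View pics/w11.png

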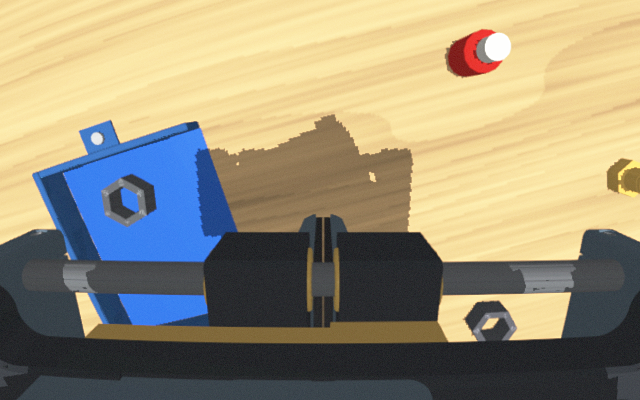

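View pics/s11c.png

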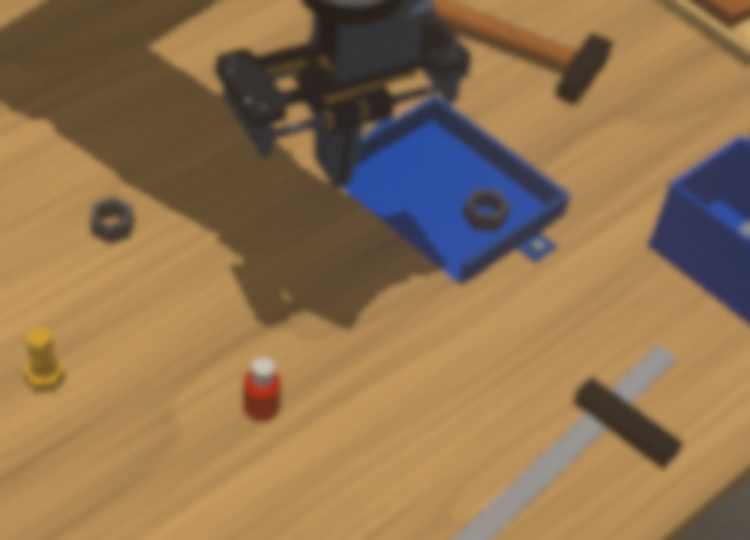

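jog_arm(motion=[{"x":-4,"y":28,"z":0,"roll":0.5,"grip":0},{"x":-10,"y":66,"z":0,"roll":1,"grip":0},{"x":-16,"y":105,"z":0,"roll":1.5,"grip":0},{"x":-22,"y":144,"z":0,"roll":1.5,"grip":0},{"x":-28,"y":183,"z":0,"roll":1.5,"grip":0},{"x":-33,"y":222,"z":0,"roll":1.5,"grip":0},{"x":-39,"y":261,"z":0,"roll":1.5,"grip":0},{"x":-45,"y":300,"z":0,"roll":1.5,"grip":0}])

```text
t: 8.95
eef_pos: [0.4737, -0.1377, 0.1208]
ee_rot: [0.99, -0.141, -0.0, -0.0]
wrist_force: [0.6, -0.9, 0.0]
grip_width: 0.0004
```

```bash
python3 -c "
from h import *
plan((.423,-.253,.12,16.3),(.423,-.253,.05,16.3))"
```

```text
t 8.95 pos [ 0.4737 -0.1377  0.1208] th 16.2 F [ 0.6 -0.9  0. ] j [-0.33  0.2   2.19  0.    0.75  1.52]
(0.423, -0.253, 0.12, 16.3) -> [-16.5 124.9   0.8] roll 0.1 r 0.493
(0.423, -0.253, 0.05, 16.3) -> [-16.5 124.9  70.8] roll 0.1 r 0.493
```

jog_arm(motion=[{"x":-4,"y":33,"z":0,"roll":0,"grip":0},{"x":-8,"y":66,"z":0,"roll":0,"grip":0},{"x":-12,"y":100,"z":0,"roll":0,"grip":0},{"x":-16.5,"y":125,"z":10,"roll":0,"grip":0},{"x":-16.5,"y":125,"z":35,"roll":0,"grip":0},{"x":-16.5,"y":125,"z":60,"roll":0,"grip":0},{"x":-16.5,"y":125,"z":70,"roll":0,"grip":0},{"x":-16.5,"y":125,"z":70,"roll":0,"grip":0}])

```text
t: 9.62
eef_pos: [0.4229, -0.2508, 0.0489]
ee_rot: [0.99, -0.141, -0.002, -0.001]
wrist_force: [-0.5, 0.6, -0.2]
grip_width: 0.0
```

```bash
python3 -c "
from h import *
d=cap('wrist','w12.png')
plan((.423,-.253,.006,16.3))"
```

```text
t 9.67 pos [ 0.4237 -0.2511  0.0503] th 16.2 F [ 0.4 -0.3  0.8] j [-0.58  0.34  2.2   0.    0.61  1.27]
(0.423, -0.253, 0.006, 16.3) -> [-0.   2.  44.3] roll 0.1 r 0.493
```

View pics/w12.png

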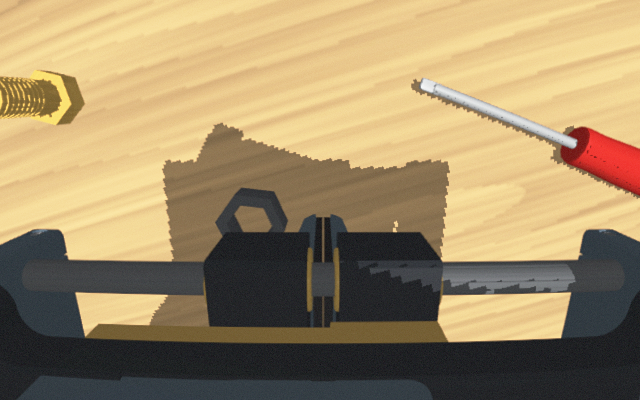

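```bash
python3 -c "
from h import *
d=cap('wrist','w13.png')
print(intool(d,252,219,.019),intool(d,287,222),intool(d,238,189),intool(d,276,190),intool(d,217,222))"
```

```text
(array([ 0.4403, -0.2117,  0.019 ]), array([  4.2, -42.6,  32.2])) (array([ 0.4329, -0.2309,  0.019 ]), array([  2.4, -22.1,  32.2])) (array([ 0.4597, -0.2098,  0.019 ]), array([ 22.3, -49.8,  32.2])) (array([ 0.453 , -0.2307,  0.019 ]), array([ 21.7, -27.9,  32.2])) (array([ 0.4443, -0.1911,  0.019 ]), array([  2.3, -63.5,  32.2]))
```

jog_arm(motion=[{"x":1,"y":2,"z":22,"roll":0,"grip":0},{"x":3,"y":2,"z":40,"roll":0,"grip":0},{"x":3,"y":0,"z":44,"roll":0,"grip":0},{"x":3,"y":-6,"z":44,"roll":0,"grip":0},{"x":3,"y":-14,"z":44,"roll":0,"grip":0},{"x":3,"y":-24,"z":44,"roll":0,"grip":0},{"x":3,"y":-35,"z":44,"roll":0,"grip":0},{"x":3,"y":-43,"z":44,"roll":0,"grip":0}])

```text
t: 10.38
eef_pos: [0.44, -0.2099, 0.0077]
ee_rot: [0.99, -0.141, 0.001, 0.0]
wrist_force: [-1.2, -1.2, 1.0]
grip_width: 0.0002
```

```bash
python3 -c "
from h import *
d=cap('wrist','w14.png')
plan()"
```

```text
t 10.43 pos [ 0.44   -0.2091  0.0075] th 16.1 F [-0.4 -0.4 -1. ] j [-0.49  0.42  2.21  0.    0.52  1.36]
```

View pics/w14.png

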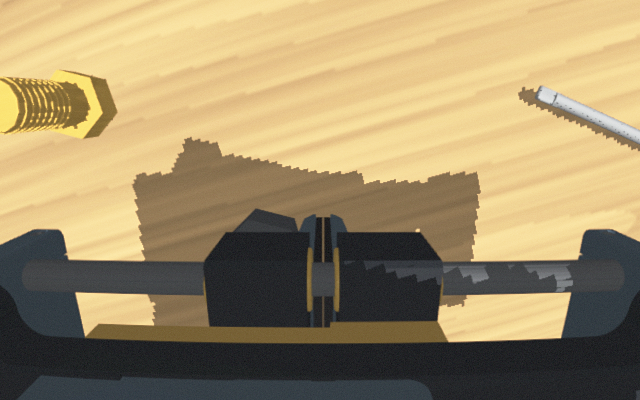

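jog_arm(motion=[{"x":0,"y":-6,"z":1,"roll":0,"grip":0},{"x":0,"y":-15,"z":1,"roll":0,"grip":0},{"x":0,"y":-25,"z":1,"roll":0,"grip":0},{"x":0,"y":-35,"z":1,"roll":0,"grip":0},{"x":0,"y":-45,"z":1,"roll":0,"grip":0},{"x":0,"y":-53,"z":1,"roll":0,"grip":0},{"x":0,"y":-58,"z":1,"roll":0,"grip":0},{"x":0,"y":-60,"z":1,"roll":0,"grip":0}])

```text
t: 11.1
eef_pos: [0.4563, -0.1527, 0.0059]
ee_rot: [0.99, -0.141, -0.0, -0.0]
wrist_force: [0.1, -0.7, 1.0]
grip_width: 0.0007
```

```bash
python3 -c "
from h import *
d=cap('wrist','w15.png')
plan()"
```

```text
t 11.15 pos [ 0.4562 -0.1528  0.0059] th 16.2 F [ 0.4 -0.3  0. ] j [-0.37  0.42  2.22  0.    0.51  1.48]
```

View pics/w15.png

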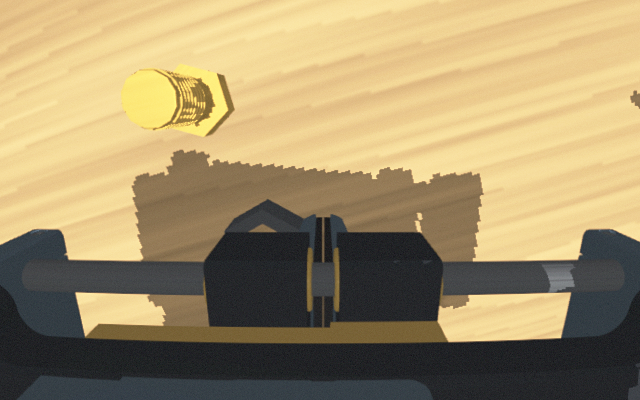

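jog_arm(motion=[{"x":0,"y":5,"z":0,"roll":0,"grip":0},{"x":4,"y":6,"z":0,"roll":-1,"grip":0},{"x":7,"y":6,"z":0,"roll":-2,"grip":0},{"x":7,"y":2,"z":0,"roll":-2,"grip":0},{"x":7,"y":-6,"z":0,"roll":-2,"grip":0},{"x":6.5,"y":-17,"z":0,"roll":-2,"grip":0},{"x":6,"y":-29,"z":0,"roll":-2,"grip":0},{"x":5.5,"y":-40,"z":0,"roll":-2,"grip":0}])

```text
t: 11.82
eef_pos: [0.4726, -0.1152, 0.0059]
ee_rot: [0.992, -0.124, -0.0, -0.0]
wrist_force: [-0.3, -1.4, 1.7]
grip_width: 0.0004
```

```bash
python3 -c "
from h import *
d=cap('wrist','w16.png')
plan()
steer([14.2]*8,14)"
```

```text
t 11.87 pos [ 0.4728 -0.114   0.0059] th 14.2 F [ 0.  -0.2  0.7] j [-0.28  0.42  2.21  0.    0.51  1.53]
nut [483. -74.] tcp [ 476. -100.] row x -0.0 y -14.0 roll 0.0
nut [486. -61.] tcp [480. -87.] row x -0.0 y -28.0 roll 0.0
nut [490. -47.] tcp [483. -73.] row x 0.0 y -42.0 roll 0.0
nut [493. -34.] tcp [487. -60.] row x 0.0 y -56.0 roll 0.0
nut [497. -20.] tcp [490. -46.] row x 0.0 y -70.0 roll 0.0
nut [500.  -6.] tcp [493. -33.] row x 0.0 y -84.0 roll 0.0
nut [503.   7.] tcp [497. -19.] row x 0.1 y -98.0 roll 0.0
nut [507.  21.] tcp [500.  -5.] row x 0.1 y -112.0 roll 0.0
```

View pics/w16.png

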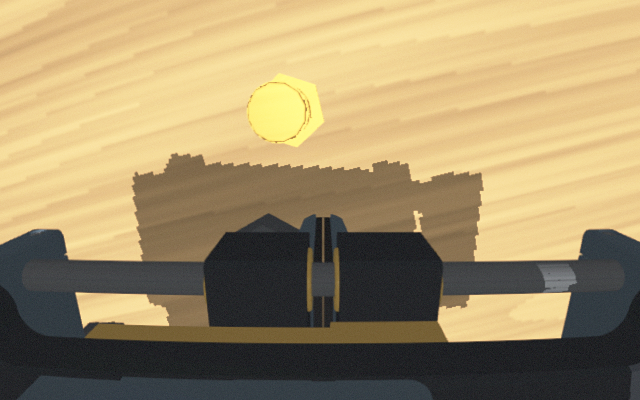

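The apex is back at (268,213), so the nut is centred. The bolt at (285,110) hasn't been touched, so I'll push on.

jog_arm(motion=[{"x":0,"y":-8,"z":0,"roll":0,"grip":0},{"x":0,"y":-22,"z":0,"roll":0,"grip":0},{"x":0,"y":-38,"z":0,"roll":0,"grip":0},{"x":0,"y":-54,"z":0,"roll":0,"grip":0},{"x":0,"y":-70,"z":0,"roll":0,"grip":0},{"x":0,"y":-86,"z":0,"roll":0,"grip":0},{"x":0,"y":-100,"z":0,"roll":0,"grip":0},{"x":0,"y":-110,"z":0,"roll":0,"grip":0}])

```text
t: 12.53
eef_pos: [0.4996, -0.0086, 0.0059]
ee_rot: [0.992, -0.123, -0.0, -0.0]
wrist_force: [-0.2, -1.2, -0.0]
grip_width: 0.0003
```

jog_arm(motion=[{"x":0,"y":-10,"z":0,"roll":0,"grip":0},{"x":0,"y":-24,"z":0,"roll":0,"grip":0},{"x":0,"y":-40,"z":0,"roll":0,"grip":0},{"x":0,"y":-56,"z":0,"roll":0,"grip":0},{"x":0,"y":-72,"z":0,"roll":0,"grip":0},{"x":0,"y":-88,"z":0,"roll":0,"grip":0},{"x":0,"y":-100,"z":0,"roll":0,"grip":0},{"x":0,"y":-110,"z":0,"roll":0,"grip":0}])

```text
t: 13.2
eef_pos: [0.5266, 0.0976, 0.0059]
ee_rot: [0.992, -0.123, -0.0, 0.0]
wrist_force: [-0.1, -1.0, 0.5]
grip_width: 0.0007
```

```bash
python3 -c "
from h import *
d=cap('wrist','w17.png')
plan()
steer([14.2]*8,14)"
```

```text
t 13.25 pos [0.5272 0.0985 0.006 ] th 14.2 F [-0.5 -0.2  0.8] j [0.14 0.47 2.11 0.   0.56 1.96]
nut [537. 138.] tcp [531. 112.] row x -0.0 y -14.0 roll 0.0
nut [541. 152.] tcp [534. 126.] row x -0.0 y -28.0 roll 0.0
nut [544. 165.] tcp [537. 139.] row x 0.0 y -42.0 roll 0.0
nut [547. 179.] tcp [541. 153.] row x 0.0 y -56.0 roll 0.0
nut [551. 193.] tcp [544. 166.] row x 0.0 y -70.0 roll 0.0
nut [554. 206.] tcp [548. 180.] row x 0.0 y -84.0 roll 0.0
nut [558. 220.] tcp [551. 194.] row x 0.0 y -98.0 roll 0.0
nut [561. 233.] tcp [555. 207.] row x 0.0 y -112.0 roll 0.0
```

View pics/w17.png

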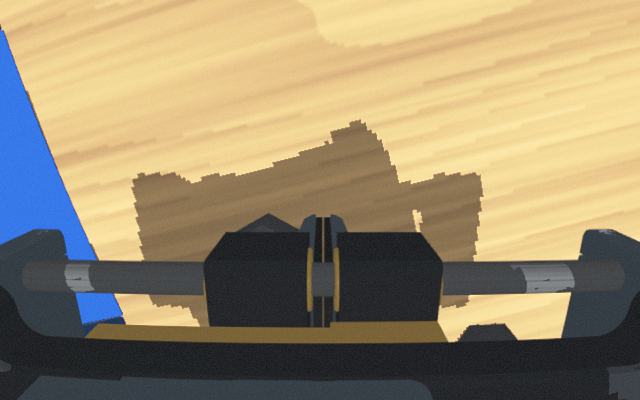

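```bash
python3 -c "
from h import *
steer([14.5,15.5,16.5,17.5,18.2,18.2,18.2,18.2],14,steps=[8,14,14,14,14,14,12,8])"
```

```text
nut [536. 132.] tcp [529. 106.] row x -0.1 y -8.0 roll 0.3
nut [539. 146.] tcp [532. 120.] row x -0.4 y -22.0 roll 1.3
nut [543. 159.] tcp [536. 134.] row x -0.4 y -36.0 roll 2.3
nut [547. 173.] tcp [539. 147.] row x -0.2 y -50.0 roll 3.3
nut [552. 186.] tcp [543. 160.] row x 0.4 y -64.0 roll 4.0
nut [556. 199.] tcp [548. 174.] row x 1.4 y -78.0 roll 4.0
nut [560. 211.] tcp [551. 185.] row x 2.2 y -89.9 roll 4.0
nut [562. 218.] tcp [554. 193.] row x 2.8 y -97.9 roll 4.0
```

jog_arm(motion=[{"x":0,"y":-8,"z":0,"roll":0.3,"grip":0},{"x":-0.4,"y":-22,"z":0,"roll":1.3,"grip":0},{"x":-0.4,"y":-36,"z":0,"roll":2.3,"grip":0},{"x":-0.2,"y":-50,"z":0,"roll":3.3,"grip":0},{"x":0.4,"y":-64,"z":0,"roll":4,"grip":0},{"x":1.4,"y":-78,"z":0,"roll":4,"grip":0},{"x":2.2,"y":-90,"z":0,"roll":4,"grip":0},{"x":2.8,"y":-98,"z":0,"roll":4,"grip":0}])

```text
t: 13.92
eef_pos: [0.5537, 0.192, 0.0059]
ee_rot: [0.987, -0.158, 0.0, -0.0]
wrist_force: [-0.2, -1.6, 0.2]
grip_width: 0.0006
```

jog_arm(motion=[{"x":0,"y":-8,"z":0,"roll":0,"grip":0},{"x":0,"y":-20,"z":0,"roll":0,"grip":0},{"x":0,"y":-33,"z":0,"roll":0,"grip":0},{"x":0,"y":-46,"z":0,"roll":0,"grip":0},{"x":0,"y":-59,"z":0,"roll":0,"grip":0},{"x":0,"y":-70,"z":0,"roll":0,"grip":0},{"x":0,"y":-78,"z":0,"roll":0,"grip":0},{"x":0,"y":-82,"z":0,"roll":0,"grip":0}])

```text
t: 14.58
eef_pos: [0.5792, 0.2701, 0.0059]
ee_rot: [0.987, -0.158, 0.0, -0.0]
wrist_force: [-0.6, -0.4, -0.4]
grip_width: 0.0003
```

jog_arm(motion=[{"x":0,"y":4,"z":0,"roll":0,"grip":0},{"x":0,"y":10,"z":0,"roll":0,"grip":0},{"x":0,"y":14,"z":-15,"roll":0,"grip":0},{"x":0,"y":20,"z":-45,"roll":0,"grip":0},{"x":0,"y":35,"z":-80,"roll":0,"grip":0},{"x":0,"y":65,"z":-100,"roll":0,"grip":0},{"x":0,"y":100,"z":-110,"roll":0,"grip":0},{"x":0,"y":130,"z":-110,"roll":0,"grip":0}])

```text
t: 15.25
eef_pos: [0.5382, 0.1434, 0.1183]
ee_rot: [0.987, -0.158, 0.002, -0.001]
wrist_force: [0.1, 0.5, -0.3]
grip_width: 0.0004
```

```bash
python3 -c "
from h import *
d=cap('wrist','w18.png')
e=cap('scene','s18.png')
im=cv2.imread('pics/s18.png')[120:300,250:500];cv2.imwrite('pics/s18c.png',cv2.resize(im,None,fx=3,fy=3))
plan((.433,-.032,.118,10),(.433,-.032,.006,10))"
```

```text
t 15.35 pos [0.5363 0.1416 0.1162] th 18.4 F [-0.3  0.8 -0.3] j [ 0.22  0.3   2.07 -0.    0.78  2.11]
(0.433, -0.032, 0.118, 10) -> [-43.3 197.3  -1.6] roll -8.4 r 0.434
(0.433, -0.032, 0.006, 10) -> [-43.3 197.2 110.4] roll -8.4 r 0.434
```

View pics/w18.png

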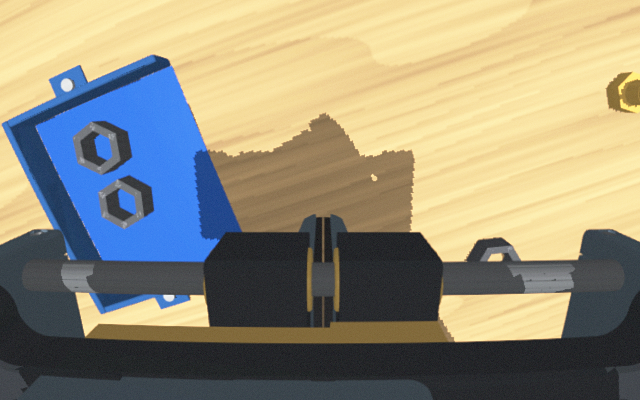

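View pics/s18c.png

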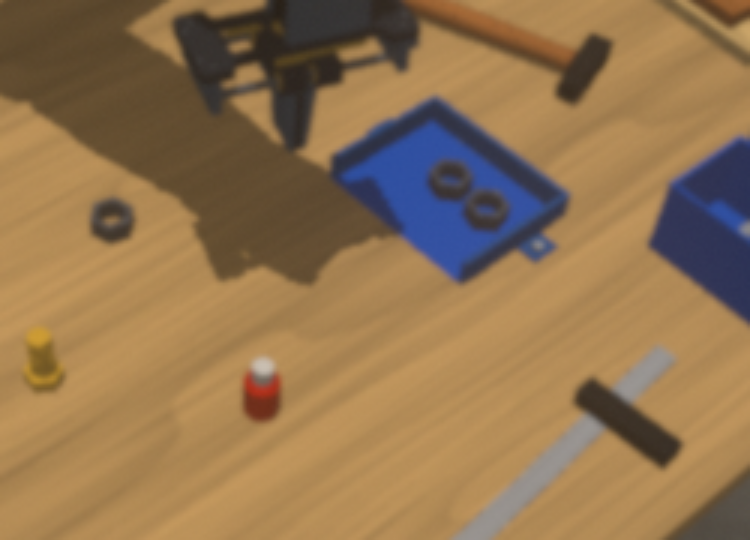

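```bash
python3 -c "
from h import *
plan((.4365,-.03,.118,0),(.4365,-.03,.05,0))"
```

```text
t 15.35 pos [0.5363 0.1416 0.1162] th 18.4 F [-0.3  0.8 -0.3] j [ 0.22  0.3   2.07 -0.    0.78  2.11]
(0.4365, -0.03, 0.118, 0) -> [-40.6 194.3  -1.6] roll -18.4 r 0.438
(0.4365, -0.03, 0.05, 0) -> [-40.6 194.2  66.4] roll -18.4 r 0.438
```

jog_arm(motion=[{"x":-5,"y":25,"z":0,"roll":-3,"grip":0},{"x":-12,"y":58,"z":0,"roll":-6,"grip":0},{"x":-19,"y":92,"z":0,"roll":-10,"grip":0},{"x":-26,"y":126,"z":0,"roll":-14,"grip":0},{"x":-33,"y":160,"z":0,"roll":-18.4,"grip":0},{"x":-39,"y":186,"z":0,"roll":-18.4,"grip":0},{"x":-41,"y":196,"z":5,"roll":-18.4,"grip":0},{"x":-41,"y":196,"z":20,"roll":-18.4,"grip":0}])

```text
t: 16.02
eef_pos: [0.4379, -0.0298, 0.0968]
ee_rot: [1.0, 0.0, 0.001, 0.0]
wrist_force: [1.6, -0.1, 0.1]
grip_width: 0.0006
```

```bash
python3 -c "
from h import *
d=cap('wrist','w19.png')
plan((.4365,-.03,.006,0))"
```

```text
t 16.07 pos [ 0.4367 -0.0289  0.0938] th -0.0 F [-4.5  0.6 -1.7] j [-0.12  0.17  2.3   0.    0.67  1.45]
(0.4365, -0.03, 0.006, 0) -> [-0.1  1.1 87.8] roll 0.0 r 0.438
```

View pics/w19.png

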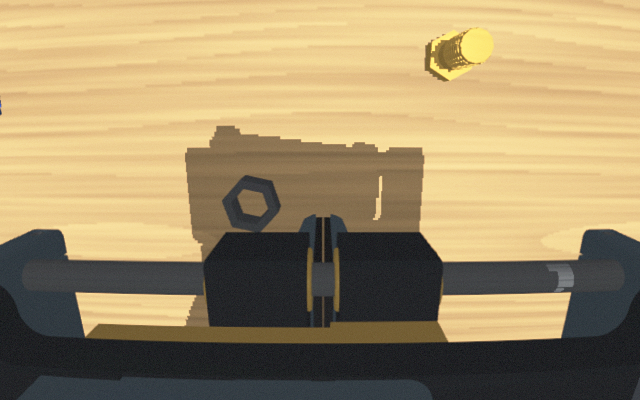

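jog_arm(motion=[{"x":3,"y":1,"z":25,"roll":0,"grip":0},{"x":6,"y":1,"z":50,"roll":0,"grip":0},{"x":6,"y":1,"z":75,"roll":0,"grip":0},{"x":6,"y":1,"z":88,"roll":0,"grip":0},{"x":6,"y":-4,"z":90,"roll":0,"grip":0},{"x":6,"y":-12,"z":90,"roll":0,"grip":0},{"x":6,"y":-20,"z":90,"roll":0,"grip":0},{"x":6,"y":-26,"z":90,"roll":0,"grip":0}])

```text
t: 16.73
eef_pos: [0.4446, -0.0009, 0.0069]
ee_rot: [1.0, 0.002, 0.001, 0.0]
wrist_force: [0.1, -1.3, -0.3]
grip_width: 0.0003
```

jog_arm(motion=[{"x":0,"y":-6,"z":0,"roll":0,"grip":0},{"x":0,"y":-14,"z":0,"roll":0,"grip":0},{"x":0,"y":-22,"z":0,"roll":0,"grip":0},{"x":0,"y":-30,"z":0,"roll":0,"grip":0},{"x":0,"y":-37,"z":0,"roll":0,"grip":0},{"x":0,"y":-42,"z":0,"roll":0,"grip":0},{"x":0,"y":-44,"z":0,"roll":0,"grip":0},{"x":0,"y":-44,"z":0,"roll":0,"grip":0}])

```text
t: 17.4
eef_pos: [0.4438, 0.0424, 0.0059]
ee_rot: [1.0, 0.002, -0.0, -0.0]
wrist_force: [-0.6, -0.9, -0.4]
grip_width: 0.0005
```

```bash
python3 -c "
from h import *
d=cap('wrist','w20.png')
plan()"
```

```text
t 17.45 pos [0.4437 0.0421 0.0059] th -0.2 F [-0.7  0.2  0.1] j [0.04 0.38 2.28 0.   0.48 1.61]
```

View pics/w20.png

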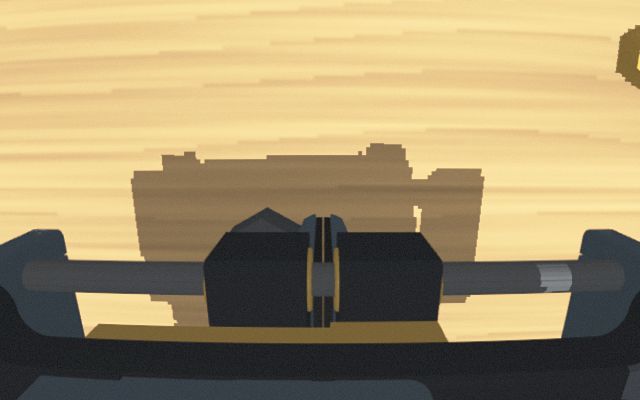

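```bash
python3 -c "
from h import *
steer([4,10,16,22,28,34,40,45],10,steps=[6,9,9,9,9,9,9,7])"
```

```text
nut [444.  75.] tcp [442.  48.] row x -1.8 y -6.1 roll 4.2
nut [445.  84.] tcp [440.  57.] row x -3.4 y -15.4 roll 10.2
nut [447.  93.] tcp [439.  67.] row x -4.1 y -24.8 roll 16.2
nut [450. 101.] tcp [440.  76.] row x -3.8 y -34.2 roll 22.2
nut [454. 109.] tcp [441.  86.] row x -2.6 y -43.5 roll 28.2
nut [458. 117.] tcp [443.  95.] row x -0.3 y -52.7 roll 34.2
nut [464. 124.] tcp [446. 104.] row x 2.9 y -61.6 roll 40.2
nut [468. 130.] tcp [449. 110.] row x 5.9 y -68.3 roll 45.2
```

jog_arm(motion=[{"x":-1.8,"y":-6,"z":0,"roll":4.2,"grip":0},{"x":-3.4,"y":-15.4,"z":0,"roll":10.2,"grip":0},{"x":-4.1,"y":-24.8,"z":0,"roll":16.2,"grip":0},{"x":-3.8,"y":-34.2,"z":0,"roll":22.2,"grip":0},{"x":-2.6,"y":-43.5,"z":0,"roll":28.2,"grip":0},{"x":-0.3,"y":-52.7,"z":0,"roll":34.2,"grip":0},{"x":2.9,"y":-61.6,"z":0,"roll":40.2,"grip":0},{"x":5.9,"y":-68.3,"z":0,"roll":45.2,"grip":0}])

```text
t: 18.12
eef_pos: [0.4494, 0.1105, 0.0059]
ee_rot: [0.923, -0.385, -0.0, 0.0]
wrist_force: [-0.7, 1.1, 0.8]
grip_width: 0.0002
```

```bash
python3 -c "
from h import *
d=cap('wrist','w21.png')
plan()
steer([47,48,48,48,47,43,38,33],10,steps=[6,9,10,10,10,10,10,8])"
```

```text
t 18.17 pos [0.4503 0.1112 0.006 ] th 45.6 F [0.5 0.  0.3] j [0.19 0.4  2.25 0.   0.49 2.56]
nut [474. 134.] tcp [454. 116.] row x -0.6 y -6.0 roll 1.4
nut [481. 140.] tcp [460. 122.] row x -0.7 y -15.0 roll 2.4
nut [488. 147.] tcp [468. 129.] row x -0.3 y -25.0 roll 2.4
nut [495. 154.] tcp [475. 136.] row x 0.1 y -35.0 roll 2.4
nut [503. 160.] tcp [483. 142.] row x 0.9 y -45.0 roll 1.4
nut [510. 167.] tcp [491. 148.] row x 2.6 y -55.0 roll -2.6
nut [516. 175.] tcp [500. 154.] row x 4.1 y -65.2 roll -7.6
nut [521. 182.] tcp [506. 159.] row x 5.0 y -73.5 roll -12.6
```

View pics/w21.png

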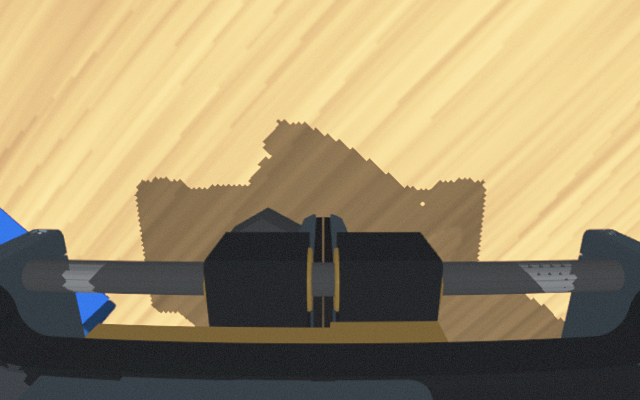

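```bash
python3 -c "
from h import *
steer([48,50,51,51,51,51,50,47],10,steps=[6,10,10,10,10,10,9,7])"
```

```text
nut [474. 134.] tcp [454. 116.] row x -1.0 y -6.0 roll 2.4
nut [481. 141.] tcp [461. 123.] row x -1.3 y -16.1 roll 4.4
nut [489. 147.] tcp [468. 130.] row x -1.0 y -26.1 roll 5.4
nut [497. 153.] tcp [476. 136.] row x -0.0 y -36.0 roll 5.4
nut [505. 160.] tcp [484. 143.] row x 0.9 y -46.0 roll 5.4
nut [513. 166.] tcp [492. 149.] row x 1.8 y -55.9 roll 5.4
nut [519. 172.] tcp [499. 154.] row x 3.1 y -64.9 roll 4.4
nut [525. 176.] tcp [505. 158.] row x 4.8 y -71.8 roll 1.4
```

jog_arm(motion=[{"x":-1,"y":-6,"z":0,"roll":2.4,"grip":0},{"x":-1.3,"y":-16,"z":0,"roll":4.4,"grip":0},{"x":-1,"y":-26,"z":0,"roll":5.4,"grip":0},{"x":0,"y":-36,"z":0,"roll":5.4,"grip":0},{"x":0.9,"y":-46,"z":0,"roll":5.4,"grip":0},{"x":1.8,"y":-56,"z":0,"roll":5.4,"grip":0},{"x":3.1,"y":-65,"z":0,"roll":4.4,"grip":0},{"x":4.8,"y":-72,"z":0,"roll":1.4,"grip":0}])

```text
t: 18.83
eef_pos: [0.5047, 0.1584, 0.0059]
ee_rot: [0.92, -0.393, 0.0, -0.0]
wrist_force: [0.3, -0.4, -0.1]
grip_width: 0.0007
```

```bash
python3 -c "
from h import *
d=cap('wrist','w22.png');e=cap('scene','s22.png')
im=cv2.imread('pics/s22.png')[120:300,250:500];cv2.imwrite('pics/s22c.png',cv2.resize(im,None,fx=3,fy=3))
print(intool(d,267,207))
plan()
steer([42,36,30,24,18,12,7,3],9,steps=[6,8,8,8,8,8,8,8])"
```

```text
(array([0.5404, 0.1586, 0.019 ]), array([ 24.3, -25.7, -12.9]))
t 18.93 pos [0.5051 0.1584 0.006 ] th 46.2 F [-0.2 -0.8 -0. ] j [0.26 0.46 2.12 0.   0.55 2.64]
nut [529. 181.] tcp [511. 161.] row x 1.8 y -6.1 roll -4.2
nut [534. 188.] tcp [518. 166.] row x 3.6 y -14.4 roll -10.2
nut [538. 194.] tcp [525. 171.] row x 4.5 y -22.8 roll -16.2
nut [542. 201.] tcp [531. 177.] row x 4.5 y -31.3 roll -22.2
nut [545. 209.] tcp [536. 183.] row x 3.7 y -39.7 roll -28.2
nut [547. 217.] tcp [541. 190.] row x 1.9 y -48.0 roll -34.2
nut [548. 225.] tcp [545. 198.] row x -1.0 y -55.8 roll -39.2
nut [549. 233.] tcp [547. 206.] row x -4.8 y -63.1 roll -43.2
```

View pics/w22.png

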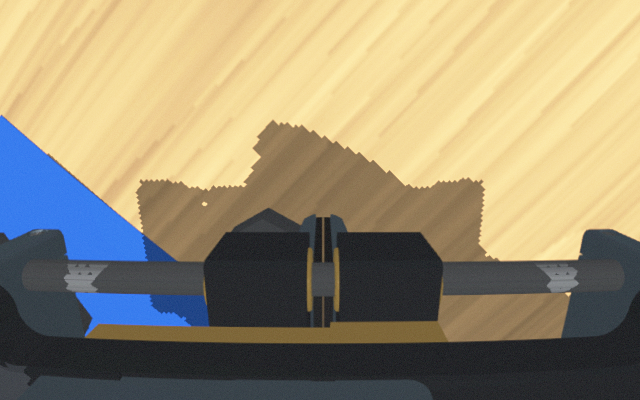

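View pics/s22c.png

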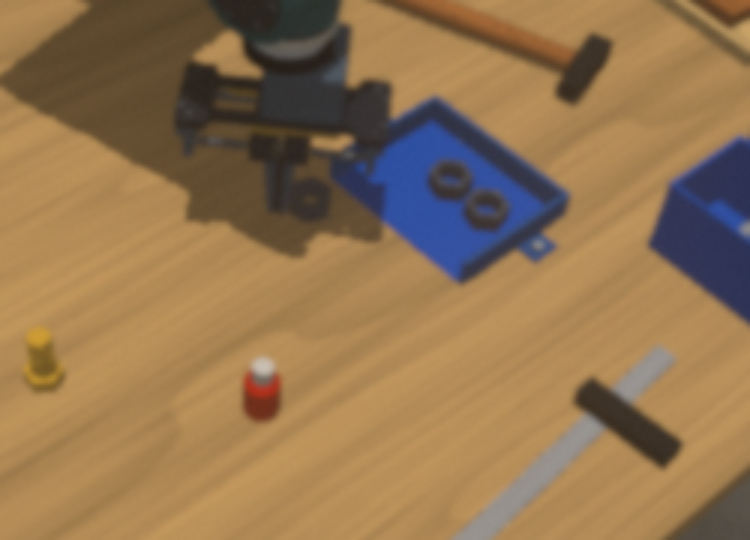

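jog_arm(motion=[{"x":1.8,"y":-6,"z":0,"roll":-4.2,"grip":0},{"x":3.6,"y":-14.4,"z":0,"roll":-10.2,"grip":0},{"x":4.5,"y":-22.8,"z":0,"roll":-16.2,"grip":0},{"x":4.5,"y":-31.3,"z":0,"roll":-22.2,"grip":0},{"x":3.7,"y":-39.7,"z":0,"roll":-28.2,"grip":0},{"x":1.9,"y":-48,"z":0,"roll":-34.2,"grip":0},{"x":-1,"y":-55.8,"z":0,"roll":-39.2,"grip":0},{"x":-4.8,"y":-63,"z":0,"roll":-43.2,"grip":0}])

```text
t: 19.6
eef_pos: [0.5462, 0.2048, 0.0058]
ee_rot: [1.0, -0.026, -0.0, 0.0]
wrist_force: [-0.3, -0.4, -0.0]
grip_width: 0.0005
```

```bash
python3 -c "
from h import *
d=cap('wrist','w23.png');e=cap('scene','s23.png')
im=cv2.imread('pics/s23.png')[120:300,250:500];cv2.imwrite('pics/s23c.png',cv2.resize(im,None,fx=3,fy=3))
plan()
steer([0,-2,-2,-2,-2,-2,-2,-2],9,steps=[6,8,8,8,8,6,4,2])"
```

```text
t 19.70 pos [0.5463 0.2053 0.0059] th 3.1 F [0.2 0.5 0.5] j [0.32 0.52 2.02 0.   0.6  1.94]
nut [548. 238.] tcp [548. 211.] row x 1.3 y -6.0 roll -3.1
nut [548. 246.] tcp [549. 219.] row x 1.7 y -14.1 roll -5.1
nut [548. 254.] tcp [548. 227.] row x 1.0 y -22.1 roll -5.1
nut [547. 262.] tcp [548. 235.] row x 0.2 y -30.0 roll -5.1
nut [547. 270.] tcp [548. 243.] row x -0.5 y -38.0 roll -5.1
nut [547. 276.] tcp [548. 249.] row x -1.0 y -44.0 roll -5.1
nut [547. 280.] tcp [548. 253.] row x -1.4 y -47.9 roll -5.1
nut [547. 282.] tcp [548. 255.] row x -1.5 y -49.9 roll -5.1
```

View pics/w23.png

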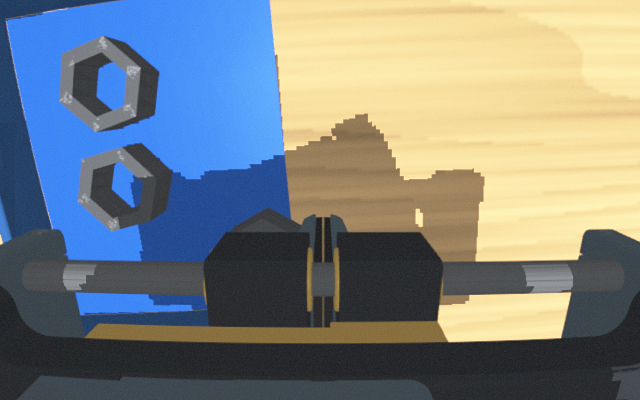

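View pics/s23c.png

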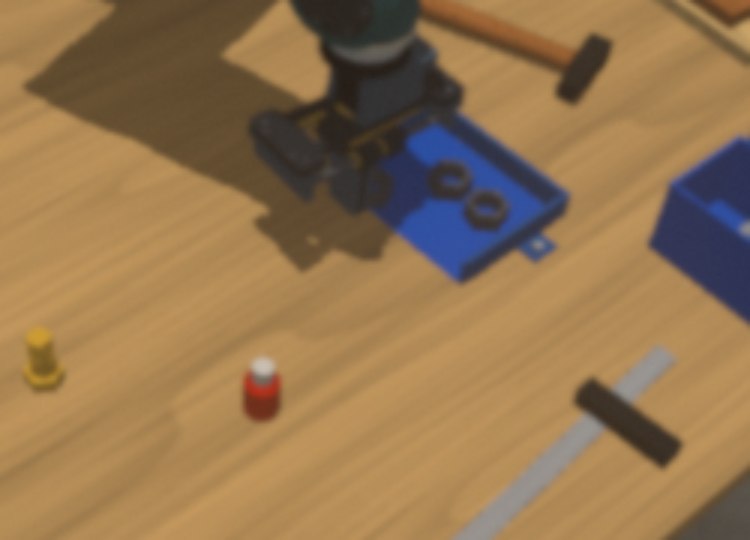

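jog_arm(motion=[{"x":1.3,"y":-6,"z":0,"roll":-3,"grip":0},{"x":1.7,"y":-14,"z":0,"roll":-5,"grip":0},{"x":1,"y":-22,"z":0,"roll":-5,"grip":0},{"x":0.2,"y":-30,"z":0,"roll":-5,"grip":0},{"x":-0.5,"y":-38,"z":0,"roll":-5,"grip":0},{"x":-1,"y":-44,"z":0,"roll":-5,"grip":0},{"x":-1.4,"y":-49,"z":0,"roll":-5,"grip":0},{"x":-1.6,"y":-52,"z":0,"roll":-5,"grip":0}])

```text
t: 20.37
eef_pos: [0.5473, 0.2575, 0.0059]
ee_rot: [1.0, 0.016, 0.0, -0.0]
wrist_force: [-0.0, -0.3, -0.7]
grip_width: 0.0003
```

jog_arm(motion=[{"x":0,"y":4,"z":0,"roll":0,"grip":0},{"x":0,"y":10,"z":0,"roll":0,"grip":0},{"x":0,"y":14,"z":-15,"roll":0,"grip":0},{"x":0,"y":20,"z":-45,"roll":0,"grip":0},{"x":0,"y":35,"z":-80,"roll":0,"grip":0},{"x":0,"y":65,"z":-110,"roll":0,"grip":0},{"x":0,"y":100,"z":-140,"roll":0,"grip":0},{"x":0,"y":135,"z":-160,"roll":0,"grip":0}])

```text
t: 21.03
eef_pos: [0.5517, 0.1236, 0.1662]
ee_rot: [1.0, 0.016, 0.001, -0.0]
wrist_force: [1.9, -0.1, 0.1]
grip_width: 0.0005
```

jog_arm(motion=[{"x":0,"y":30,"z":-5,"roll":0,"grip":0},{"x":0,"y":65,"z":-10,"roll":0,"grip":0},{"x":0,"y":100,"z":-10,"roll":0,"grip":0},{"x":0,"y":135,"z":-10,"roll":0,"grip":0},{"x":0,"y":150,"z":-10,"roll":0,"grip":0},{"x":0,"y":150,"z":-10,"roll":0,"grip":0},{"x":0,"y":150,"z":-10,"roll":0,"grip":0},{"x":0,"y":150,"z":-10,"roll":0,"grip":0}])

```text
t: 21.7
eef_pos: [0.5559, -0.0246, 0.1739]
ee_rot: [1.0, 0.015, -0.0, -0.0]
wrist_force: [-1.0, 0.3, -0.8]
grip_width: 0.0003
```

```bash
python3 -c "
from h import *
d=cap('wrist','w24.png');e=cap('scene','s24.png');t=cap('top','t24.png');np.save('s24.npy',e,allow_pickle=True)
im=cv2.imread('pics/s24.png')[130:280,200:460];cv2.imwrite('pics/s24c.png',cv2.resize(im,None,fx=3,fy=3))
a=cv2.imread('pics/scene0.png').astype(int);b=cv2.imread('pics/s24.png').astype(int)
im=cv2.imread('pics/t24.png')[130:270,190:490];cv2.imwrite('pics/t24c.png',cv2.resize(im,None,fx=2.6,fy=2.6))
plan()"
```

```text
t 21.85 pos [ 0.5561 -0.024   0.1739] th -1.9 F [-0.3  0.8  0. ] j [-0.09  0.21  2.05  0.    0.89  1.45]
```

View pics/s24c.png

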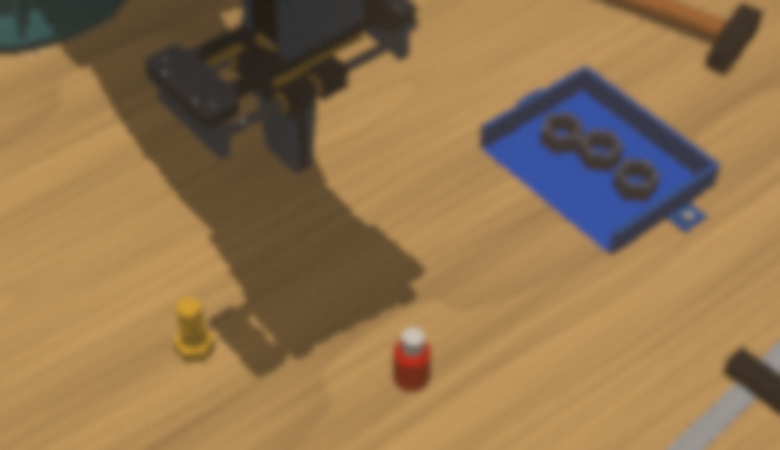

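View pics/t24c.png

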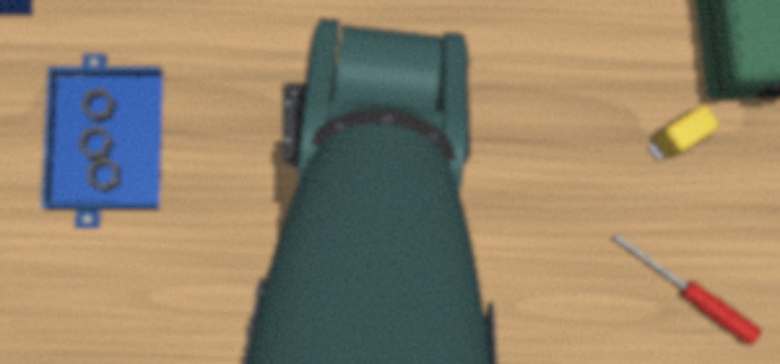

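Both views show the three nuts flat inside the bay: scene crop (563,131), (602,150), (636,180), top crop (99,104), (95,143), (104,174). Before handing in I'll check these in numbers.

```bash
python3 -c "
from h import *
e=np.load('s24.npy',allow_pickle=True).item(); s0=np.load('scene0.npy',allow_pickle=True).item()
for n,lo,hi,box in(('red',(0,140,60),(8,255,255),(320,230,355,270)),('brass',(18,150,120),(30,255,255),(250,222,280,255)),('tape',(22,180,120),(32,255,255),(140,300,190,350)),('driver',(0,140,60),(8,255,255),(85,260,140,285))):
  for d in(s0,e):
    m=cv2.inRange(cv2.cvtColor(d['image'],cv2.COLOR_RGB2HSV),lo,hi); x0,y0,x1,y1=box; M=cv2.moments(m[y0:y1,x0:x1],True); print(n,M['m00'],M['m10']/max(M['m00'],1)+x0,M['m01']/max(M['m00'],1)+y0)
for u,v in((563,131),(602,150),(636,180)): print(pt(e,200+u/3,130+v/3,.0095))
"
```

```text
red 116.0 336.6465517241379 251.8793103448276
red 117.0 336.6068376068376 252.01709401709402
brass 182.0 263.27472527472526 239.35714285714286
brass 202.0 263.3811881188119 239.61881188118812
tape 491.0 161.70264765784114 321.94501018329936
tape 534.0 161.60299625468164 323.28277153558054
driver 394.0 113.12944162436548 271.3553299492386
driver 392.0 113.15816326530611 271.33673469387753
[0.54602322 0.2884684  0.0095    ]
[0.58599222 0.29997314 0.0095    ]
[0.63203981 0.29768288 0.0095    ]
```

```bash
python3 -c "
from h import *
print(job.sign_off())"
```

```text
the job is handed in; nothing more can be done
None
```

The job is handed in: all three nuts lie flat, wholly inside the blue bay, pushed there with closed fingers and never lifted. It took about 22 s of the 72 s allowed.

- **Nuts:** the last scene picture puts their centres at about (0.546, 0.288), (0.586, 0.300) and (0.632, 0.298). The bay runs from x = 0.51 to 0.67 and y = 0.22 to 0.35, so the closest nut edge is about 14 mm from a wall and 45 mm inside the mouth. The two nearest nuts rest about touching.
- **Bottle and bolt:** both are still standing. Between the first and last scene pictures they shifted less than 0.3 pixel.
- **Other objects:** the screwdriver did not move. The tape's colour patch shifted 1.3 pixels and changed in area. I put that down to the arm's shadow, since the arm was never close to the tape while low, but I did not check it further. I only looked at the mallet by eye, and it seemed unmoved.
- **Forces:** the wrist force readings I took stayed below about 6 N.
- **Moves and drift:** one arm call was refused because a key was missing, and nothing moved. Two of the nuts drifted 7 to 9 mm across the fingers on first contact, so I backed off and centred them again. The robot ended clear of everything.

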